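# Lid the printed enclosures and height-check them with the latching gauge slide

### The job

Put every lid lying on the bench fully home on the box of its own colour. Then, box by box working outward from the park end, squeeze the red latch tab to slide the gauge carriage to each lidded box, let it lock in that box's notch, and press the gauge's black knob down until the foot rests on the lid (pass by any box that has no lid). Finally slide the carriage back and lock it in its park notch with the gauge foot up and all those lids still home, leaving the other things on the bench where they are.

Things in the scene. Friction and masses are not known exactly. Their poses are not given: they have to be found in the camera images.
- grip (a point): middle of the top of the squeeze grip on the carriage, 118 mm above the bench: a fixed grey post (10 mm thick, robot side) and a red latch tab (8 mm thick, 22 mm wide, far side), 27 mm over both at rest with the point midway, 18 mm with the tab pressed in; the post does not give. Hold the top 30 mm from above, closing along x (axes as the fixture). A grey arm lies 42 mm below
- latch (a joint): red latch tab, m: 0 = sprung out, its pin in a notch of the dark notched bar, carriage locked; 0.009 = pressed fully in towards the post (4 N at first, 8 N at the end). Above about 0.006 the carriage slides freely (about 2 N). Let go between notches, the pin rests on the bar until the carriage is moved over a notch
- slider (a joint): gauge carriage on its rail, m, growing towards the fixture's -y. 0 = parked at the +y end; notches at 0 (park), 0.060 (orange box), 0.124 (blue), 0.188 (green), 0.252 (yellow), each takes the pin when within about 3 mm. At a notch the foot is over the flat of that box's lid, 32 mm to the far (+x) side of its middle
- plunger (a joint): height gauge, m: 0 = foot sprung up, grows as the foot is lowered, stop at 0.034; spring 2 N to 5 N. On a seated lid it reads 0.009 (orange), 0.019 (blue), 0.013 (green), 0.023 (yellow); the foot springs up by itself when let go
- tab (a point): middle of the top of the red latch tab, 118 mm above the bench; moves 9 mm towards the robot side as the tab is pressed; with the tab out and the carriage in a box's notch it is 110 mm (level distance) from the middle of the seated lid
- knob (a point): middle of the top of the gauge's round black knob (26 mm across), to be pressed straight down; 128 mm above the bench with the foot up; it rides on the carriage, 68 mm to the robot side of the grip
- foot (a point): middle of the underside of the gauge foot, a steel disc 18 mm across; 60 mm above the bench when up
- rim_orange (a point): middle of the open mouth of the orange box, 46 mm above the bench, axes as the fixture (x away from the robot and towards the rail, y along the row towards the park end, z up). The boxes are fixed to the fixture's aluminium plate in a row, 64 mm apart: 88 x 50 mm outside (x, y), walls 4 mm
- rim_blue (a point): middle of the open mouth of the blue box, 36 mm above the bench, axes as the fixture (x away from the robot and towards the rail, y along the row towards the park end, z up). The boxes are fixed to the fixture's aluminium plate in a row, 64 mm apart: 88 x 50 mm outside (x, y), walls 4 mm
- rim_green (a point): middle of the open mouth of the green box, 42 mm above the bench, axes as the fixture (x away from the robot and towards the rail, y along the row towards the park end, z up). The boxes are fixed to the fixture's aluminium plate in a row, 64 mm apart: 88 x 50 mm outside (x, y), walls 4 mm
- rim_yellow (a point): middle of the open mouth of the yellow box, 32 mm above the bench, axes as the fixture (x away from the robot and towards the rail, y along the row towards the park end, z up). The boxes are fixed to the fixture's aluminium plate in a row, 64 mm apart: 88 x 50 mm outside (x, y), walls 4 mm
- lid_orange: orange box lid (may be absent), 50 g: plate 90 x 52 x 5 mm over a 75 x 37 x 6 mm plug that drops into the box mouth with 2.5 mm to spare all round; to hold it, a rib on top in the middle, 30 mm long (x), 12 mm wide (y), 24 mm tall. Origin: middle of the plug's underside (plate top 11 mm, rib top 35 mm above), z up, x along the length; fits either way round. Seated, it is 6 mm below the rim point
- lid_blue: blue box lid (may be absent), 50 g: plate 90 x 52 x 5 mm over a 75 x 37 x 6 mm plug that drops into the box mouth with 2.5 mm to spare all round; to hold it, a rib on top in the middle, 30 mm long (x), 12 mm wide (y), 24 mm tall. Origin: middle of the plug's underside (plate top 11 mm, rib top 35 mm above), z up, x along the length; fits either way round. Seated, it is 6 mm below the rim point
- lid_green: green box lid (may be absent), 50 g: plate 90 x 52 x 5 mm over a 75 x 37 x 6 mm plug that drops into the box mouth with 2.5 mm to spare all round; to hold it, a rib on top in the middle, 30 mm long (x), 12 mm wide (y), 24 mm tall. Origin: middle of the plug's underside (plate top 11 mm, rib top 35 mm above), z up, x along the length; fits either way round. Seated, it is 6 mm below the rim point
- lid_yellow: yellow box lid (may be absent), 50 g: plate 90 x 52 x 5 mm over a 75 x 37 x 6 mm plug that drops into the box mouth with 2.5 mm to spare all round; to hold it, a rib on top in the middle, 30 mm long (x), 12 mm wide (y), 24 mm tall. Origin: middle of the plug's underside (plate top 11 mm, rib top 35 mm above), z up, x along the length; fits either way round. Seated, it is 6 mm below the rim point
- alu_block: bystander: bare aluminium block 40 x 55 x 110 mm, origin under its middle
- bar_a: bystander: grey printed bar 75 x 24 x 12 mm with two brass inserts, origin under its middle
- bar_b: bystander: grey printed bar 75 x 24 x 12 mm with two brass inserts, origin under its middle
- driver: bystander: screwdriver with green handle, 200 mm long, lying; origin at mid-length
Mind the look-alikes: they are no part of the job. Leave any purple look-alike of the lid_green alone.

How it is judged (in metres and radians):
On the way, in this order (a step that is already met when the one before it is completed fails the run):
1. every lid that is there is home on the box of its colour (horizontal distance between lid_orange and rim_orange below 0.006 m and z of lid_orange in the frame of rim_orange between -0.009 and -0.004 m and angle between each of lid_orange, lid_blue, lid_green, lid_yellow's own z axis and vertical below 0.06 rad and angle between the x axis of lid_orange and the x axis of rim_orange, either way round below 0.15 rad and horizontal distance between lid_blue and rim_blue below 0.006 m and z of lid_blue in the frame of rim_blue between -0.009 and -0.004 m and angle between the x axis of lid_blue and the x axis of rim_blue, either way round below 0.15 rad and horizontal distance between lid_green and rim_green below 0.006 m and z of lid_green in the frame of rim_green between -0.009 and -0.004 m and angle between the x axis of lid_green and the x axis of rim_green, either way round below 0.15 rad and horizontal distance between lid_yellow and rim_yellow below 0.006 m and z of lid_yellow in the frame of rim_yellow between -0.009 and -0.004 m and angle between the x axis of lid_yellow and the x axis of rim_yellow, either way round below 0.15 rad), for 0.2 s.
2. gauge carriage latched at the orange box, the orange lid seated on it, and the gauge foot lowered onto the lid (horizontal distance between lid_orange and rim_orange below 0.006 m and z of lid_orange in the frame of rim_orange between -0.009 and -0.004 m and angle between lid_orange's own z axis and vertical below 0.06 rad and angle between the x axis of lid_orange and the x axis of rim_orange, either way round below 0.15 rad and z of foot in the frame of lid_orange between 0.008 and 0.0128 m and y of foot in the frame of lid_orange between -0.008 and 0.008 m and horizontal distance between tab and lid_orange above 0.1065 m), for 0.2 s.
3. gauge carriage latched at the blue box, the blue lid seated on it, and the gauge foot lowered onto the lid (horizontal distance between lid_blue and rim_blue below 0.006 m and z of lid_blue in the frame of rim_blue between -0.009 and -0.004 m and angle between lid_blue's own z axis and vertical below 0.06 rad and angle between the x axis of lid_blue and the x axis of rim_blue, either way round below 0.15 rad and z of foot in the frame of lid_blue between 0.008 and 0.0128 m and y of foot in the frame of lid_blue between -0.008 and 0.008 m and horizontal distance between tab and lid_blue above 0.1065 m), for 0.2 s.
4. gauge carriage latched at the green box, the green lid seated on it, and the gauge foot lowered onto the lid (horizontal distance between lid_green and rim_green below 0.006 m and z of lid_green in the frame of rim_green between -0.009 and -0.004 m and angle between lid_green's own z axis and vertical below 0.06 rad and angle between the x axis of lid_green and the x axis of rim_green, either way round below 0.15 rad and z of foot in the frame of lid_green between 0.008 and 0.0128 m and y of foot in the frame of lid_green between -0.008 and 0.008 m and horizontal distance between tab and lid_green above 0.1065 m), for 0.2 s.
5. gauge carriage latched at the yellow box, the yellow lid seated on it, and the gauge foot lowered onto the lid (horizontal distance between lid_yellow and rim_yellow below 0.006 m and z of lid_yellow in the frame of rim_yellow between -0.009 and -0.004 m and angle between lid_yellow's own z axis and vertical below 0.06 rad and angle between the x axis of lid_yellow and the x axis of rim_yellow, either way round below 0.15 rad and z of foot in the frame of lid_yellow between 0.008 and 0.0128 m and y of foot in the frame of lid_yellow between -0.008 and 0.008 m and horizontal distance between tab and lid_yellow above 0.1065 m), for 0.2 s.
At the end, for the whole second after the job is handed in: Every lid present rests level on the rim of its own box (middle within 6 mm, origin 4 to 9 mm below the rim point, 0.06 rad level, 0.15 rad lengthwise), at rest; carriage within 4 mm of park, latch out (below 3 mm); gauge foot up (below 3 mm) (all of step 1 and linear speed of each of lid_orange, lid_blue, lid_green, lid_yellow below 0.02 m/s and value of joint slider between -0.004 and 0.004 m and value of joint each of latch, plunger below 0.003 m); the robot touches nothing.
It fails at once if the alu_block is pushed more than 25 mm (distance of alu_block from where it was at the start of the episode above 0.025 m).
It fails at once if the bar_a is pushed more than 25 mm (distance of bar_a from where it was at the start of the episode above 0.025 m).
It fails at once if the bar_b is pushed more than 25 mm (distance of bar_b from where it was at the start of the episode above 0.025 m).
It fails at once if the driver is pushed more than 25 mm (distance of driver from where it was at the start of the episode above 0.025 m).
Of lid_orange, lid_blue, lid_green, lid_yellow only 2 to 4 are there at a start; the rules pass over those that are not, and their reading is None.
At some moment in a run one of lid_orange, lid_blue, lid_green, lid_yellow may be knocked a few centimetres aside while the robot is not near it.
Once in a run the grip may slacken for a moment while it holds something.
It also fails if it takes over 210 s, if anything falls off the work surface, if the arm or the gripper's body presses on something with over 40 N, if the wrist force passes 120 N, or if a joint passes its speed limit or range.

### The arm

A 6-joint arm with a two-finger parallel gripper is mounted at the origin on the work surface. World frame = base frame: x ahead of the robot, y to its left, z up, the work surface at z = 0. Lengths are in m, angles in degrees, forces in N, time in s.
With the tool pointing down it reaches from about 0.4 to 0.825 m from the base axis. Payload 7 kg.
Tool frame: the origin (TCP) lies at the very end of the fingers, on their centre line; the grasp point (between the pads) lies 19 mm behind it (r.hold_point_z is the distance from the TCP to the grasp point, in m); z points along the fingers, y is the direction in which the jaws open and shut (so a half turn about z gives the same grasp; the last joint's range is limited). The gripper opens to 88 mm and grips with 3 to 60 N. Pads are 19 mm wide; open, the fingers measure 130 mm over their backs; the gripper's body (78 mm by 193 mm) begins 47 mm behind the grasp point.
Start: joints at [88.356, 20.546, 0.682, 0, -70.136, -16.507], TCP at [0.21, 0.641, 0.227] pointing down, gripper open.
Joint ranges: [-176.03, 176.03], [-82.01, 121.73], [-58.28, 71.71], [-173.87, 95.51], [-174.79, -0.11], [-173.66, 173.66]. Speed limits (degrees/s): [136.94, 136.94, 172.46, 180, 180, 180].

### API

Orientations are given as [roll, pitch, yaw] about the fixed x, y, z axes, in that order (R = Rz(yaw) Ry(pitch) Rx(roll)).
In Python, from plant import r gives the robot as it stands. The module is installed in compiled form; this text tells all that it offers.
- The arm moves only by the shell command python3 -m inch 'ROWS' [FORCE]. ROWS is text: rows parted by semicolons, each of 7 numbers parted by spaces: the shift along the tool's x, y, z in m, then the turn, a rotation vector about the tool's x, y, z in rad, then the opening, from 0 (shut) to 1 (fully open). In form: tx ty tz ax ay az jaw; .... A call has 1 to 20 rows; each row shifts and turns the commanded pose from where the row before left it, along the tool's axes as they then stand; what a row does not reach is not made up. A row lasts 1/12 s, in which the tool goes at most 41.7 mm and 7.16 degrees, less where a joint would pass 70% of its speed; a pose out of reach is approached as far as the arm can. A call with a gripper value outside its range is refused whole. The fingers move at their own pace and stop on an object; FORCE is the grip in N (left out, the last holds). Time passes only in rows, so rows that do not move let the fingers close. It gives the time, the measured TCP pose, the force and the opening at its end, in the units of the state.
- r.get_state(): the state, without advancing time (a new reading comes with each control period).
- r.capture(name): name is "scene" or "top" or "wrist"; returns the picture (400x640x3 uint8, red, green, blue); there is no depth.
- r.camera_params(name): a dict with "vfov" (degrees; the focal length in pixels is half the picture's height over the tangent of half this angle, whatever the lens; pixels are square), "cx", "cy" (the principal point, pixels), "R" (3x3) and "t" (3): a world point X has camera coordinates R X + t. Camera axes: x right, y down, z forward; pixel columns grow to the right and rows downward; lengths in m; the calibration is good to about 2 mm. A picture is of the moment at which its call begins: read the wrist's pose just before it. camera_params takes no time and is no camera call; for the wrist camera it gives the pose at the moment of the call.
- r.close_job(): hands the job in, once; it reports no verdict.
Trained networks look in the newest picture that a camera, given by its name, has taken for a name from the list of things; names that differ only in an ending like _2 or _b are one class to them, and where a whole thing is asked for, a point or a joint stands for the part that bears it (a point fixed in the world has none). Each returns a list of dicts, best first, with "p" (0 to 1); they miss things now and then, are a little off and sometimes report something else, mostly with a low value. They report only what shows in the picture. A call takes as long as a camera call. They do not tell look-alikes from the thing itself.
- r.recognise(target, camera): "xy" ([column, row] in pixels, amid what is visible of it).
The state is a dict: "time_s": time; "joints": joint angles; "qd": joint speeds; "joint_torque": joint torques, N m; "tcp_pos": TCP position; "eef_rot": TCP orientation; "contact_force": force on the tool from outside, world axes, zero at the start; "moment": the same for the moment, N m; "gripper_width": finger opening in m.
Only numpy, scipy, OpenCV 4.12 (cv2) and the standard library are available. Lean on these libraries where they do the work, as an engineer would, in place of code of your own. Each camera call takes 0.05 s, during which the arm holds its last target.

## Working session

There is one attempt and no reset: what is moved stays moved. The work goes in short steps, Python scripts to look and compute and a shell command to move; the robot and the scene stay as the last step left them, time stands still between calls to the robot, and variables do not carry over. Pictures are saved under pics/ and viewed, and the job is handed in when it is done.

```bash
mkdir -p pics
python3 - <<'E'
from plant import r
import cv2
s=r.get_state()
print(s)
for n in ["scene","top","wrist"]:
    im=r.capture(n); cv2.imwrite(f"pics/a_{n}.png",im[:,:,::-1])
    p=r.camera_params(n); print(n,p)
E
```

```text
{'time_s': 0.0, 'joints': array([ 8.83553348e+01,  2.05913788e+01,  6.32305136e-01, -2.03472853e-02,
       -7.01363728e+01, -1.65052452e+01]), 'qd': array([ 0.0393285 , -0.07656511,  0.01757174,  0.02901681,  0.0414628 ,
       -0.01741918]), 'joint_torque': array([ 7.31876244e-04, -5.82722676e+01,  2.93048984e+01,  6.99690118e+00,
        7.00510878e-03, -1.74358020e-04]), 'tcp_pos': array([0.21015519, 0.64091723, 0.22561146]), 'eef_rot': array([ 1.79903052e+02, -8.77986796e-03, -1.81568325e+01]), 'contact_force': array([ 0.33884884,  0.27108901, -0.62437653]), 'moment': array([-0.01139197, -0.02050553,  0.04851691]), 'gripper_width': 0.08769832711426212}
scene {'vfov': 54.15176711621623, 'cx': 324.88585745718507, 'cy': 199.47951773558415, 'R': array([[-0.445117  ,  0.89544626,  0.00684457],
       [ 0.65607779,  0.33131251, -0.67808108],
       [-0.60945286, -0.29733485, -0.73495523]]), 't': array([ 0.2115893 , -0.32108411,  1.81165534])}
top {'vfov': 46.28234764559075, 'cx': 321.1647415323472, 'cy': 194.60405674419775, 'R': array([[-0.00588644, -0.99997946, -0.00253519],
       [-0.99554667,  0.00609884, -0.09407245],
       [ 0.09408597,  0.00197015, -0.99556213]]), 't': array([0.06687205, 0.56310056, 1.81139327])}
wrist {'vfov': 63.546465974296865, 'cx': 319.9345529856208, 'cy': 194.84276024232784, 'R': array([[-3.11298484e-01, -9.50311872e-01,  7.74965383e-04],
       [-9.13435295e-01,  2.99443405e-01,  2.75625850e-01],
       [-2.62162576e-01,  8.50940284e-02, -9.61264683e-01]]), 't': array([ 0.67511524, -0.03381126,  0.39228188])}
```

View pics/a_scene.png

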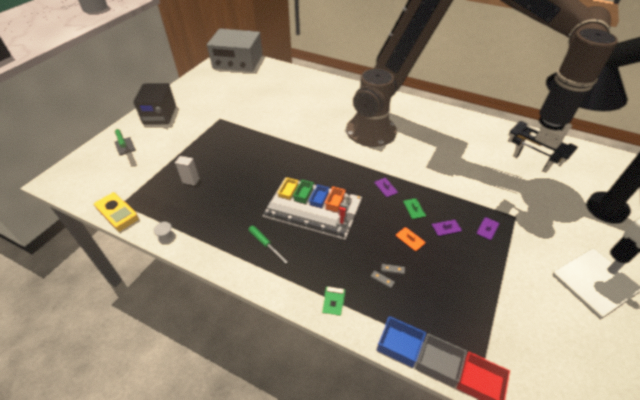

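View pics/a_top.png

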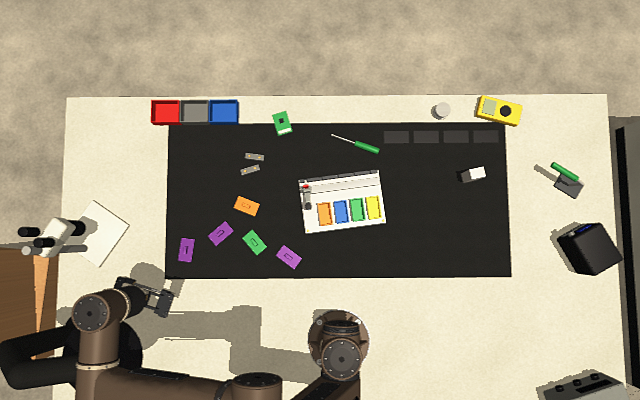

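View pics/a_wrist.png

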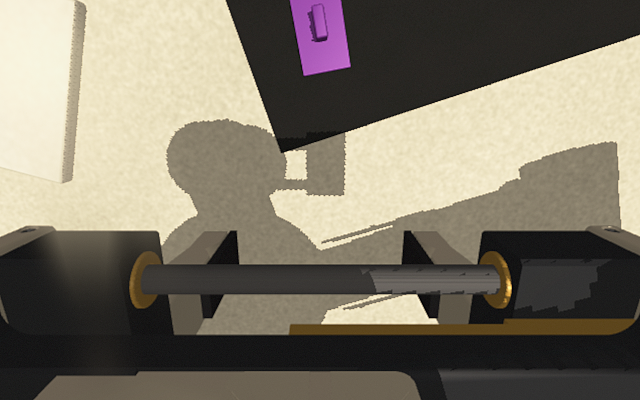

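The top picture shows an orange lid (247,206), a green lid (254,242) and purple look-alikes (186,250), (220,233), (289,257). The fixture is at about (342,200). I'll zoom in and measure.

```bash
cat > h.py <<'E'
from plant import r
import numpy as np, cv2
def ray(cam,px,z,P=None):
    P=P or r.camera_params(cam); f=200/np.tan(np.radians(P["vfov"]/2))
    d=np.array([(px[0]-P["cx"])/f,(px[1]-P["cy"])/f,1]); R=np.array(P["R"]);t=np.array(P["t"])
    c=-R.T@t; w=R.T@d; return c+w*(z-c[2])/w[2]
def proj(cam,X,P=None):
    P=P or r.camera_params(cam); f=200/np.tan(np.radians(P["vfov"]/2))
    c=np.array(P["R"])@np.array(X)+np.array(P["t"]); return np.array([P["cx"]+f*c[0]/c[2],P["cy"]+f*c[1]/c[2]])
E
python3 - <<'E'
from h import *
im=cv2.imread("pics/a_top.png")
a=cv2.resize(im[165:275,170:400],None,fx=3.4,fy=3.4,interpolation=cv2.INTER_CUBIC); cv2.imwrite("pics/a_topc.png",a)
im=cv2.imread("pics/a_scene.png")
a=cv2.resize(im[160:310,250:450],None,fx=4,fy=4,interpolation=cv2.INTER_CUBIC); cv2.imwrite("pics/a_scc.png",a)
for n,px,z in [("orange",(247,206),.011),("green",(254,242),.011),("p",(289,257),.011)]: print(n,ray("top",px,z))
r.capture("top")
for t,z in [("lid_orange",.011),("lid_green",.011),("lid_blue",.011),("lid_yellow",.011),("rim_orange",.046),("rim_blue",.036),("rim_green",.042),("rim_yellow",.032),("grip",.118),("tab",.118),("knob",.128),("foot",.06),("alu_block",.11),("bar_a",.012),("driver",.015)]:
    for d in r.recognise(t,"top")[:3]: print(t,np.round(d["xy"],1),round(d["p"],2),np.round(ray("top",d["xy"],z)[:2],3))
print(r.get_state()["time_s"])
E
```

```text
orange [0.52150862 0.35701212 0.011     ]
green [0.37972283 0.32824696 0.011     ]
p [0.32052261 0.19081113 0.011     ]
lid_orange [244.9 204.6] 0.71 [0.527 0.365]
lid_green [250.8 241.2] 0.79 [0.383 0.341]
lid_green [217.7 232.2] 0.73 [0.419 0.471]
lid_green [185.2 252.2] 0.58 [0.342 0.598]
rim_orange [342.5 204.5] 0.88 [ 0.523 -0.019]
rim_blue [344.5 202.9] 0.67 [ 0.53  -0.027]
rim_green [341.4 199.8] 0.75 [ 0.541 -0.015]
rim_yellow [341.5 198.9] 0.83 [ 0.546 -0.016]
grip [306.8 197.5] 0.57 [0.544 0.117]
knob [341.2 200.9] 0.43 [ 0.53  -0.011]
alu_block [473.2 172.9] 0.81 [ 0.634 -0.509]
bar_a [257.8 154.2] 0.6 [0.728 0.316]
driver [365.2 145.6] 0.52 [ 0.76  -0.113]
0.95
```

View pics/a_topc.png

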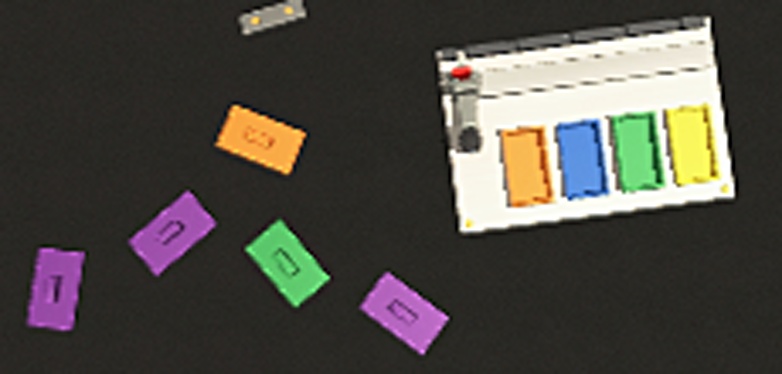

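View pics/a_scc.png

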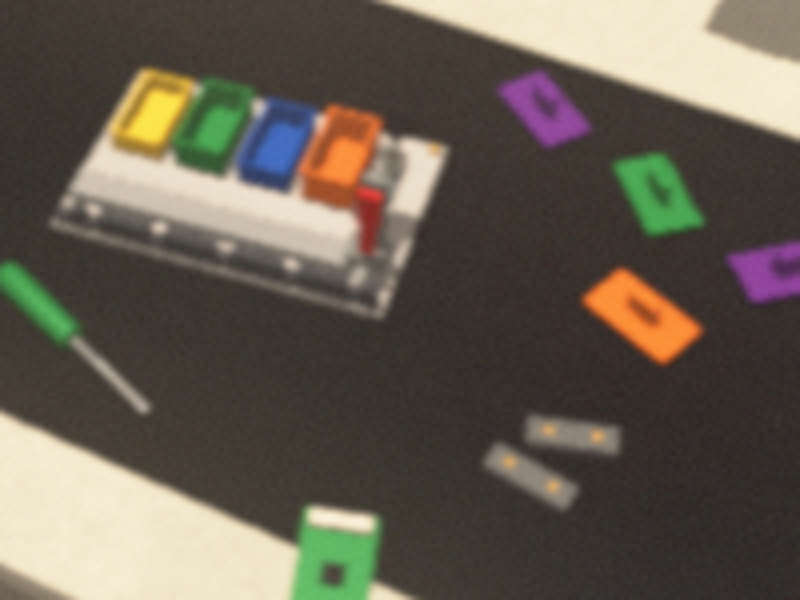

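```bash
cat >> h.py <<'E'
HUE={"orange":(8,20),"green":(50,75),"blue":(105,118),"yellow":(24,34)}
def blobs(im,col,amin):
    hsv=cv2.cvtColor(im,cv2.COLOR_BGR2HSV); lo,hi=HUE[col]
    m=cv2.inRange(hsv,(lo,110,60),(hi,255,255)); m=cv2.morphologyEx(m,cv2.MORPH_CLOSE,np.ones((3,3)))
    cs,_=cv2.findContours(m,cv2.RETR_EXTERNAL,cv2.CHAIN_APPROX_NONE)
    return sorted([c for c in cs if cv2.contourArea(c)>amin],key=cv2.contourArea,reverse=True)
def rect(cam,c,z,P=None):
    P=P or r.camera_params(cam)
    pts=np.array([ray(cam,p[0]+0.0,z,P)[:2] for p in c],np.float32)
    (x,y),(w,h),a=cv2.minAreaRect(pts*1000)
    if w<h: w,h,a=h,w,a+90
    return np.round([x,y,w,h,(a+90)%180-90],1)
def look(cam,name):
    P=r.camera_params(cam); im=r.capture(cam)[:,:,::-1].copy(); cv2.imwrite(f"pics/{name}.png",im); return im,P
E
python3 - <<'E'
from h import *
im=cv2.imread("pics/a_top.png")
for c,z in [("orange",.011),("green",.011),("orange",.046),("blue",.036),("green",.042),("yellow",.032)]:
    for b in blobs(im,c,60): print(c,z,cv2.boundingRect(b),rect("top",b,z))
P=r.camera_params("wrist"); s=r.get_state()
from scipy.spatial.transform import Rotation as Ro
RT=Ro.from_euler("xyz",s["eef_rot"],degrees=True).as_matrix()
R=np.array(P["R"]); c=-R.T@P["t"]; print("cam in tool",RT.T@(c-s["tcp_pos"]),"\naxes",RT.T@R.T, "\ntool",RT)
E
```

```text
orange 0.011 (0, 248, 59, 95) [ 188.8 1201.5  360.7  227.3    3.4]
orange 0.011 (233, 196, 27, 21) [522.7 360.8  93.8  54.9  68. ]
orange 0.011 (317, 202, 16, 24) [490.7  50.5  90.6  50.1   7.1]
orange 0.011 (30, 350, 24, 10) [ -49.1 1140.    90.9   20.2  -74.1]
green 0.011 (242, 229, 25, 27) [379.8 327.7  92.2  53.9  40.5]
green 0.011 (272, 111, 21, 25) [855.1 219.6  89.6  63.4  16.6]
green 0.011 (350, 198, 15, 23) [505.7 -78.1  87.3  48.5   6.4]
green 0.011 (552, 162, 27, 20) [ 650.7 -903.7  113.6   23.8   57.6]
green 0.011 (354, 141, 26, 13) [ 755.9 -118.4  101.1   25.7   70.9]
orange 0.046 (0, 248, 59, 95) [ 192.6 1179.9  353.9  223.     3.4]
orange 0.046 (233, 196, 27, 21) [520.2 355.1  92.1  53.9  68. ]
orange 0.046 (317, 202, 16, 24) [488.8  50.7  88.8  49.1   7.1]
orange 0.046 (30, 350, 24, 10) [ -40.8 1119.5   89.2   19.8  -74.1]
blue 0.036 (208, 100, 31, 25) [895.  451.7 120.8  97.5  89.6]
blue 0.036 (334, 200, 15, 24) [496.6 -12.7  86.4  46.9   7.5]
green 0.042 (242, 229, 25, 27) [380.  323.2  90.7  53.   40.5]
green 0.042 (272, 111, 21, 25) [847.3 216.9  88.1  62.3  16.6]
green 0.042 (350, 198, 15, 23) [503.8 -75.7  85.8  47.7   6.4]
green 0.042 (552, 162, 27, 20) [ 646.4 -887.5  111.7   23.4   57.6]
green 0.042 (354, 141, 26, 13) [ 749.8 -115.5   99.4   25.2   70.9]
yellow 0.032 (478, 95, 45, 30) [ 898.8 -650.7  166.5   81.4   74.2]
yellow 0.032 (366, 196, 16, 24) [ 513.  -139.6   89.    49.6    7.5]
cam in tool [ 0.0754754  -0.00061204 -0.1600424 ] 
axes [[ 2.89514265e-04 -9.61227226e-01 -2.75757385e-01]
 [ 9.99999824e-01  4.20914729e-04 -4.17325118e-04]
 [ 5.17214611e-04 -2.75757216e-01  9.61227179e-01]] 
tool [[ 9.50247344e-01 -3.11496364e-01 -1.12498024e-05]
 [-3.11496364e-01 -9.50247344e-01 -8.07671472e-06]
 [-8.17422758e-06  1.11791493e-05 -1.00000000e+00]]
```

Orange lid is at (0.523, 0.361), length at 68°. Green lid is at (0.380, 0.328), 40.5°. Fixture yaw is about 7.2°, and all four boxes are open. That means two lids, orange and green. I'll grip the ribs end to end (along lid x) so the gripper body stays clear of the carriage.

```bash
cat >> h.py <<'E'
def go(x,y,z,yaw=None):
    s=r.get_state(); a=np.radians(s["eef_rot"][2]); d=np.array([x,y,z])-s["tcp_pos"]
    t=[np.cos(a)*d[0]+np.sin(a)*d[1], np.sin(a)*d[0]-np.cos(a)*d[1], -d[2]]
    az=0 if yaw is None else -np.radians((yaw-s["eef_rot"][2]+180)%360-180)
    print("shift",np.round(t,4),"az",round(az,4),"rows",np.ceil(np.linalg.norm(t)/.0417))
E
python3 -c "
from h import *
go(.523,.361,.13,-22)"
```

```text
shift [0.3845 0.169  0.0966] az 0.0672 rows 11.0
```

```bash
python3 -m inch '0.032 0.0141 0.008 0 0 0 1;0.032 0.0141 0.008 0 0 0 1;0.032 0.0141 0.008 0 0 0 1;0.032 0.0141 0.008 0 0 0 1;0.032 0.0141 0.008 0 0 0 1;0.032 0.0141 0.008 0 0 0 1;0.032 0.0141 0.008 0 0 0 1;0.032 0.0141 0.008 0 0 0 1;0.032 0.0141 0.008 0 0 0 1;0.032 0.0141 0.008 0 0 0 1;0.032 0.0141 0.008 0 0 0 1;0.0325 0.0139 0.0086 0 0 0 1;0 0 0 0 0 0.0672 1;0 0 0 0 0 0 1;0 0 0 0 0 0 1' 25
python3 - <<'E'
from h import *
im,P=look("wrist","b1"); s=r.get_state(); print(s["tcp_pos"],s["eef_rot"])
for b in blobs(im,"orange",500): print(cv2.boundingRect(b),rect("wrist",b,.011,P))
E
```

```text
time_s: 2.2
tcp_pos: [0.5233, 0.3608, 0.13]
eef_rot: [180.0, -0.0, -22.0]
contact_force: [-0.4, -0.1, -0.1]
gripper_width: 0.0874
[0.52292946 0.36144811 0.13024924] [-1.79971354e+02 -1.05752728e-02 -2.18863924e+01]
(269, 157, 105, 58) [526.3 359.3  91.4  52.5  68.1]
(289, 318, 347, 17) [336.9 282.2 350.2  19.2  68.1]
(129, 251, 33, 58) [503.  554.5  66.1  28.1 -35.9]
(479, 251, 33, 58) [375.2 236.6  66.3  28.3  -8. ]
```

View pics/b1.png

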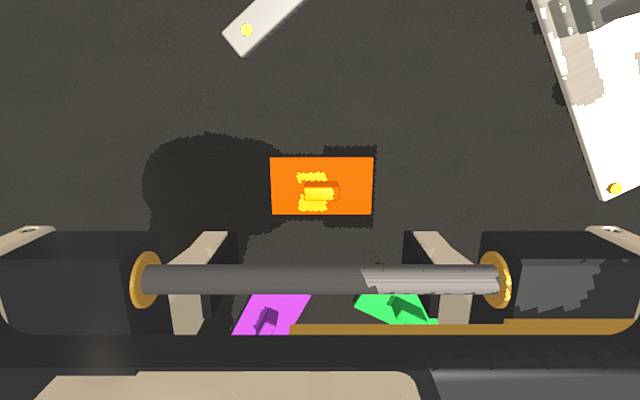

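The orange lid sits at (321,186) in the wrist view, 91 x 52 mm and square with the jaws. I'll descend and grip.

```bash
python3 -c "
from h import *
go(.5258,.3596,.0145,-21.9)"
```

```text
shift [0.0034 0.0006 0.1157] az 0.0002 rows 3.0
```

```bash
python3 -m inch '0.0034 0.0006 0.03 0 0 0 0.6;0 0 0.035 0 0 0 0.6;0 0 0.03 0 0 0 0.6;0 0 0.0205 0 0 0 0.6;0 0 0 0 0 0 0.6;0 0 0 0 0 0 0;0 0 0 0 0 0 0;0 0 0 0 0 0 0;0 0 0 0 0 0 0;0 0 0 0 0 0 0;0 0 0 0 0 0 0' 30; python3 -c "
from h import *
go(.489,.051,.16,-82.9)"
```

```text
time_s: 3.17
tcp_pos: [0.5259, 0.3596, 0.015]
eef_rot: [-179.9, -0.0, -22.0]
contact_force: [-1.8, 0.9, 3.5]
gripper_width: 0.0298
shift [ 0.0813  0.3    -0.145 ] az 1.0633 rows 9.0
```

```bash
python3 -m inch '0 0 -0.03 0 0 0 0;0 0 -0.04 0 0 0 0;0 0 -0.04 0 0 0 0;0 0 -0.04 0 0 0 0;0 0 -0.035 0 0 0 0;0.0081 0.03 0 0 0 0 0;0.0081 0.03 0 0 0 0 0;0.0081 0.03 0 0 0 0 0;0.0081 0.03 0 0 0 0 0;0.0081 0.03 0 0 0 0 0;0.0081 0.03 0 0 0 0 0;0.0081 0.03 0 0 0 0 0;0.0081 0.03 0 0 0 0 0;0.0081 0.03 0 0 0 0 0;0.0081 0.03 0 0 0 0 0' ; python3 -m inch '0 0 0 0 0 0.1181 0;0 0 0 0 0 0.1181 0;0 0 0 0 0 0.1181 0;0 0 0 0 0 0.1181 0;0 0 0 0 0 0.1181 0;0 0 0 0 0 0.1181 0;0 0 0 0 0 0.1181 0;0 0 0 0 0 0.1181 0;0 0 0 0 0 0.1184 0;0 0 0 0 0 0 0;0 0 0 0 0 0 0'
python3 - <<'E'
from h import *
im,P=look("wrist","b2"); s=r.get_state(); print(s["tcp_pos"],s["eef_rot"],s["gripper_width"])
for c,z in [("orange",.046),("blue",.036),("green",.042),("yellow",.032)]:
    for b in blobs(im,c,500): print(c,cv2.boundingRect(b),rect("wrist",b,z,P))
look("top","b2t")
E
```

```text
time_s: 4.42
tcp_pos: [0.488, 0.0491, 0.1996]
eef_rot: [-180.0, -0.0, -22.0]
contact_force: [1.8, 1.0, -0.0]
gripper_width: 0.0297
time_s: 5.33
tcp_pos: [0.4885, 0.0506, 0.1995]
eef_rot: [-180.0, 0.0, -82.7]
contact_force: [-0.5, 0.8, -1.2]
gripper_width: 0.03
[0.48855705 0.05061478 0.19948785] [-1.79993536e+02  8.25933950e-03 -8.26860447e+01] 0.02946907435212168
orange (235, 148, 171, 117) [485.5  81.3 173.8 124.7   7.3]
orange (164, 319, 367, 16) [436.9 218.  422.   20.2   7.3]
blue (273, 84, 92, 53) [499.8 -14.9  87.5  48.8   7.3]
green (269, 6, 100, 64) [507.7 -77.4  87.4  51.6   7.3]
```

View pics/b2.png

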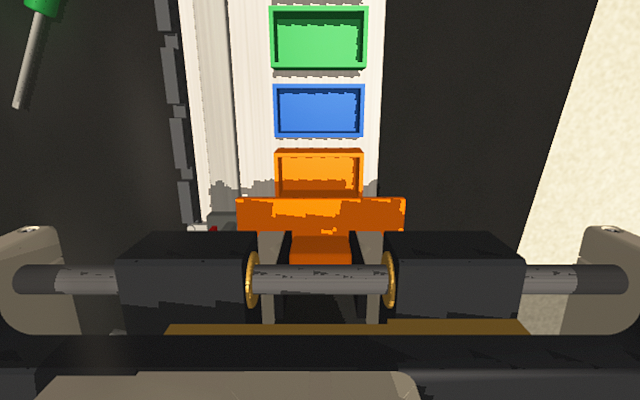

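Run:
```python
from h import *
im=cv2.imread("pics/b2.png"); P=r.camera_params("wrist"); s=r.get_state()
a=np.radians(s["eef_rot"][2]); 
def tool(X): 
    d=X[:2]-s["tcp_pos"][:2]; return np.round([np.cos(a)*d[0]+np.sin(a)*d[1], np.sin(a)*d[0]-np.cos(a)*d[1]],4)
# expected plate top edge
T=lambda x,y,z: s["tcp_pos"]+np.array([np.cos(a)*x+np.sin(a)*y, np.sin(a)*x-np.cos(a)*y,-z])
for y in(-.045,.045):
  for z in (.0035,.0085): print("exp",y,z,np.round(proj("wrist",T(.026,y,z),P),1))
z=s["tcp_pos"][2]
print("plate L,R",tool(ray("wrist",(236.5,198),z-.0085,P)),tool(ray("wrist",(405,198),z-.0085,P)))
a2=np.array([7.3])
for px in [(273.5,149),(365,149)]: print("orange rim far corners",ray("wrist",px,.046,P)[:2],)
cv2.imwrite("pics/b2c.png",cv2.resize(im[130:280,220:420],None,fx=4,fy=4,interpolation=cv2.INTER_CUBIC))
```

```text
exp -0.045 0.0035 [237.1 197.2]
exp -0.045 0.0085 [239.4 194.6]
exp 0.045 0.0035 [407.5 197.3]
exp 0.045 0.0085 [405.1 194.7]
plate L,R [ 0.0241 -0.0467] [0.0241 0.0451]
orange rim far corners [0.53841715 0.02625634]
orange rim far corners [0.45032613 0.01495609]
```

View pics/b2c.png

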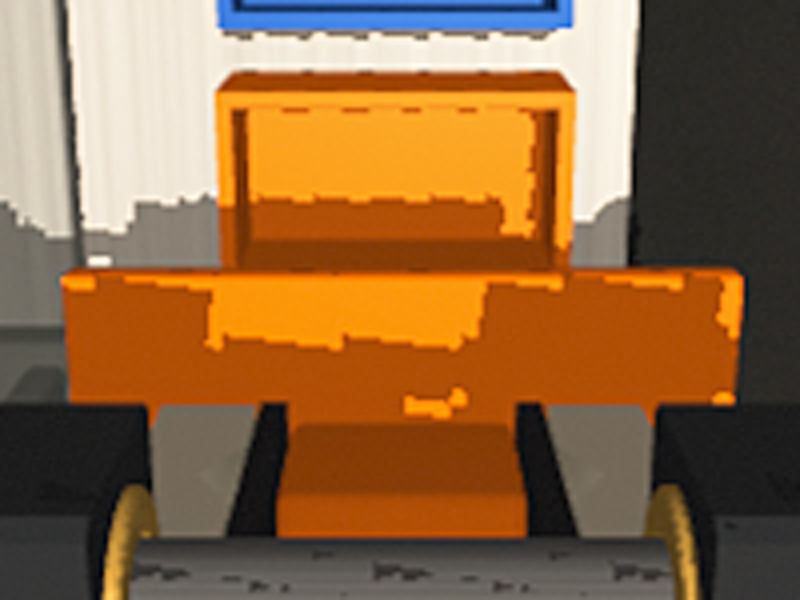

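Run:
```python
from h import *
P=r.camera_params("wrist")
A=ray("wrist",(274.2,153.2),.046,P)[:2];B=ray("wrist",(364,153.2),.046,P)[:2]
u=(A-B)/np.linalg.norm(A-B); v=np.array([-u[1],u[0]]); print(A,B,np.linalg.norm(A-B),np.degrees(np.arctan2(u[1],u[0])))
print("centre",(A+B)/2+.025*v)
im=cv2.imread("pics/b2.png")
cv2.imwrite("pics/b2d.png",cv2.resize(im[0:150,220:420],None,fx=4,fy=4,interpolation=cv2.INTER_CUBIC))
```

```text
[0.53738161 0.03024723] [0.45061564 0.0191167 ] 0.08747698378902183 7.310103435354005
centre [0.49081763 0.04947876]
```

View pics/b2d.png

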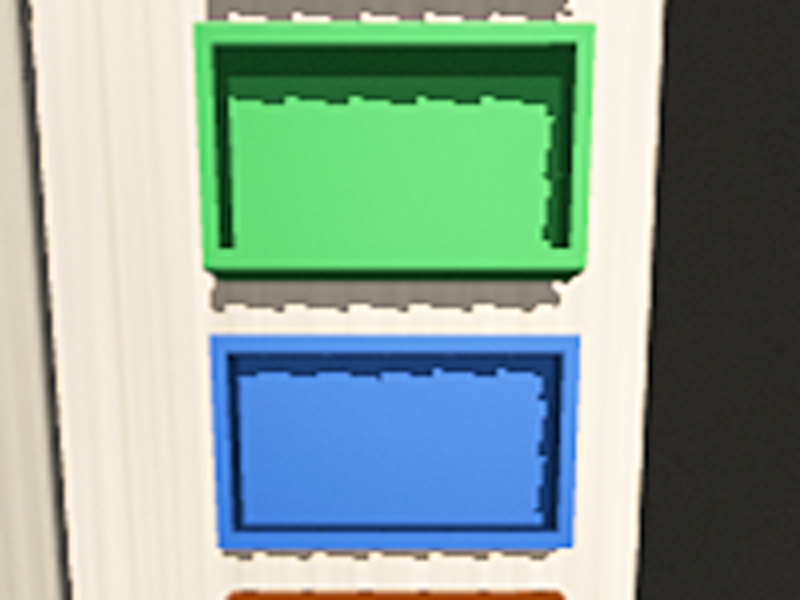

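```bash
python3 -c "
from h import *
go(.4909,.0491,.062,-82.7)"
```

```text
shift [ 0.0018 -0.0021  0.1375] az -0.0002 rows 4.0
```

```bash
python3 -m inch '0.0018 -0.0021 0.02 0 0 0 0;0 0 0.03 0 0 0 0;0 0 0.035 0 0 0 0;0 0 0.03 0 0 0 0;0 0 0.0175 0 0 0 0;0 0 0.004 0 0 0 0;0 0 0 0 0 0 0;0 0 0 0 0 0 0'
python3 - <<'E'
from h import *
im,P=look("wrist","b3");s=r.get_state(); print(s["tcp_pos"],s["eef_rot"],s["contact_force"])
E
```

```text
time_s: 6.1
tcp_pos: [0.4917, 0.0494, 0.0638]
eef_rot: [-179.9, -0.0, -82.8]
contact_force: [-0.5, 0.5, 0.3]
gripper_width: 0.0294
[0.49204317 0.04959995 0.06430412] [-1.79880622e+02  2.46793908e-02 -8.28467482e+01] [-1.00812309  0.07352055 -0.38899906]
```

View pics/b3.png

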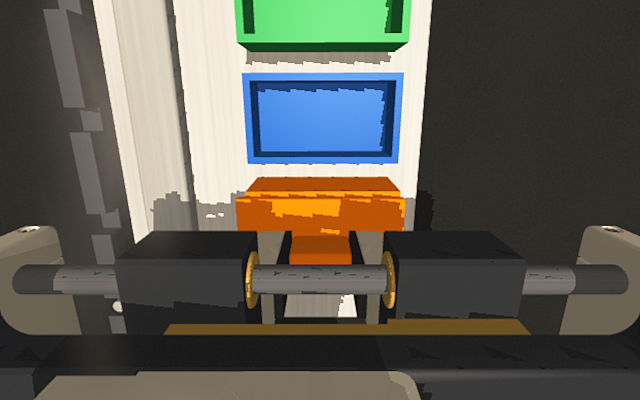

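```bash
python3 - <<'E'
from h import *
im=cv2.imread("pics/b3.png"); P=r.camera_params("wrist")
for b in blobs(im,"blue",500):
    q=rect("wrist",b,.036,P); a=np.radians(7.3); print(q, q[:2]+64*np.array([-np.sin(a),np.cos(a)]))
E
python3 -m inch '0 0 0.003 0 0 0 0;0 0 0.003 0 0 0 0;0 0 0.003 0 0 0 0;0 0 0 0 0 0 0;0 0 0 0 0 0 0'
```

```text
[500.1 -14.6  88.6  49.9   7.2] [491.96786505  48.88124433]
time_s: 6.57
tcp_pos: [0.4915, 0.0494, 0.0548]
eef_rot: [-179.9, 0.0, -82.9]
contact_force: [-1.6, 0.8, 6.3]
gripper_width: 0.0298
```

```bash
python3 -m inch '0 0 0 0 0 0 0.55;0 0 0 0 0 0 0.55;0 0 0 0 0 0 0.55;0 0 -0.02 0 0 0 0.55;0 0 -0.035 0 0 0 0.55;0 0 -0.04 0 0 0 0.55;0 0 -0.04 0 0 0 0.55;0 0 0 0 0 0 0.55'
python3 - <<'E'
from h import *
im,P=look("wrist","b4");s=r.get_state(); print(s["tcp_pos"],s["eef_rot"])
for b in blobs(im,"orange",500): print(cv2.boundingRect(b),rect("wrist",b,.051,P))
im,P=look("top","b4t")
for b in blobs(im,"green",100)[:3]: print(cv2.boundingRect(b),rect("top",b,.011,P))
go(.382,.326,.19,-49.5)
E
```

```text
time_s: 7.23
tcp_pos: [0.495, 0.0502, 0.1969]
eef_rot: [-179.3, 0.1, -82.8]
contact_force: [1.8, 1.1, 0.3]
gripper_width: 0.0484
[0.49344521 0.0500992  0.19337766] [-1.79526150e+02  1.27636301e-01 -8.28843209e+01]
(279, 149, 95, 59) [492.7  47.   90.5  57.8   6.6]
(203, 319, 368, 16) [404.8 206.6 411.   19.7   7.8]
(208, 251, 20, 58) [593.8 173.1  70.4  19.1  89.6]
(412, 251, 21, 58) [376.1 144.   69.6  19.2 -73.8]
(272, 111, 21, 25) [855.  219.8  89.6  63.7  16.7]
(350, 198, 15, 23) [505.8 -78.3  87.3  49.    6.4]
(552, 162, 27, 20) [ 650.7 -903.7  113.6   23.8   57.6]
shift [-0.2878  0.0749  0.0008] az -0.5833 rows 8.0
```

View pics/b4.png

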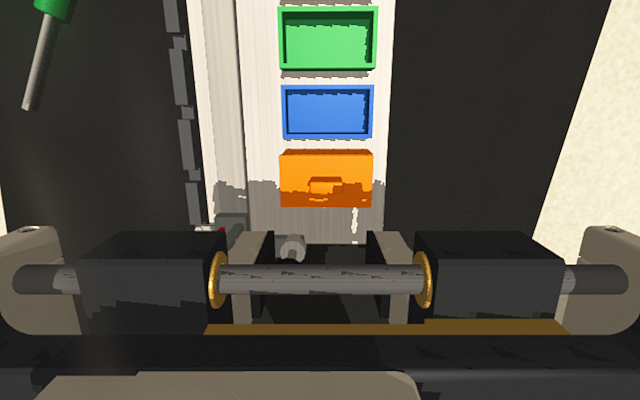

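Orange lid is down on its box (326,180), with a plate 90.5 mm wide at the seated height. Next, green.

```bash
python3 -m inch '-0.036 0.0094 0 0 0 0 0.6;-0.036 0.0094 0 0 0 0 0.6;-0.036 0.0094 0 0 0 0 0.6;-0.036 0.0094 0 0 0 0 0.6;-0.036 0.0094 0 0 0 0 0.6;-0.036 0.0094 0 0 0 0 0.6;-0.036 0.0094 0 0 0 0 0.6;-0.036 0.0094 0.006 0 0 0 0.6;0 0 0.01 0 0 -0.1166 0.6;0 0 0.01 0 0 -0.1166 0.6;0 0 0.01 0 0 -0.1166 0.6;0 0 0.01 0 0 -0.1166 0.6;0 0 0.01 0 0 -0.1166 0.6;0 0 0.01 0 0 0 0.6;0 0 0 0 0 0 0.6;0 0 0 0 0 0 0.6;0 0 0 0 0 0 0.6'
python3 - <<'E'
from h import *
im,P=look("wrist","c1");s=r.get_state(); print(s["tcp_pos"],s["eef_rot"])
for b in blobs(im,"green",500): print(cv2.boundingRect(b),rect("wrist",b,.011,P))
E
```

```text
time_s: 8.75
tcp_pos: [0.3809, 0.3256, 0.123]
eef_rot: [180.0, -0.0, -49.7]
contact_force: [0.5, -0.3, 0.3]
gripper_width: 0.0529
[0.38102793 0.32589788 0.12330398] [-1.79973478e+02  3.39410596e-03 -4.96364259e+01]
(266, 162, 107, 59) [382.4 327.3  91.   52.6  40.3]
```

View pics/c1.png

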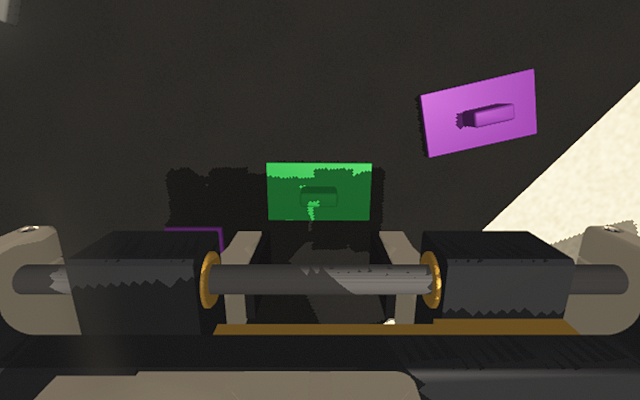

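The green lid at (319,191) measures 91 x 52.6 mm at (0.3824, 0.3273) and is clearly green. The purple ones at (478,112) and (193,240) stay.

```bash
python3 -c "
from h import *
go(.3824,.3273,.0145,-49.7)"
```

```text
shift [-0.0002 -0.002   0.1088] az 0.0011 rows 3.0
```

```bash
python3 -m inch '0 -0.002 0.03 0 0 0 0.6;0 0 0.035 0 0 0 0.6;0 0 0.028 0 0 0 0.6;0 0 0.0155 0 0 0 0.6;0 0 0 0 0 0 0.6;0 0 0 0 0 0 0;0 0 0 0 0 0 0;0 0 0 0 0 0 0;0 0 0 0 0 0 0;0 0 0 0 0 0 0;0 0 0 0 0 0 0' 30; python3 -m inch '0 0 -0.03 0 0 0 0;0 0 -0.04 0 0 0 0;0 0 -0.04 0 0 0 0;0 0 -0.04 0 0 0 0;0 0 -0.035 0 0 0 0;0 0 0 0 0 0 0'; python3 -c "
from h import *
go(.5075,-.078,.199,-82.8)"
```

```text
time_s: 9.72
tcp_pos: [0.3825, 0.3273, 0.0152]
eef_rot: [-179.9, 0.0, -49.5]
contact_force: [-2.0, 0.1, 5.9]
gripper_width: 0.0299
time_s: 10.22
tcp_pos: [0.3848, 0.3299, 0.2073]
eef_rot: [-179.3, 0.1, -49.4]
contact_force: [0.5, 2.1, -0.1]
gripper_width: 0.0294
shift [0.3897 0.172  0.0083] az 0.5821 rows 11.0
```

```bash
python3 -m inch '0.0325 0.0143 0 0 0 0 0;0.0325 0.0143 0 0 0 0 0;0.0325 0.0143 0 0 0 0 0;0.0325 0.0143 0 0 0 0 0;0.0325 0.0143 0 0 0 0 0;0.0325 0.0143 0 0 0 0 0;0.0325 0.0143 0 0 0 0 0;0.0325 0.0143 0 0 0 0 0;0.0325 0.0143 0 0 0 0 0;0.0325 0.0143 0 0 0 0 0;0.0325 0.0143 0 0 0 0 0;0.0325 0.0143 0 0 0 0 0;0 0 0 0 0 0.1164 0;0 0 0 0 0 0.1164 0;0 0 0 0 0 0.1164 0;0 0 0 0 0 0.1164 0;0 0 0 0 0 0.1164 0;0 0 0 0 0 0 0;0 0 0 0 0 0 0;0 0 0 0 0 0 0'
python3 - <<'E'
from h import *
im,P=look("wrist","c2");s=r.get_state(); print(s["tcp_pos"],s["eef_rot"],s["gripper_width"])
for c,z in [("yellow",.032),("green",.042)]:
    for b in blobs(im,c,500): print(c,cv2.boundingRect(b),rect("wrist",b,z,P))
cv2.imwrite("pics/c2c.png",cv2.resize(im[60:260,210:430],None,fx=3.5,fy=3,interpolation=cv2.INTER_CUBIC))
E
```

```text
time_s: 11.88
tcp_pos: [0.5049, -0.081, 0.1994]
eef_rot: [-180.0, 0.0, -82.6]
contact_force: [-0.4, 0.3, -1.0]
gripper_width: 0.0296
[ 0.50499057 -0.08097435  0.19944222] [-1.79996721e+02  4.78505383e-03 -8.26782581e+01] 0.029440689923465775
yellow (273, 89, 91, 53) [ 516.1 -141.6   87.9   49.8    7.4]
green (236, 153, 170, 111) [501.1 -47.1 174.9 120.2   7.4]
green (55, 56, 54, 99) [ 740.1 -119.8   98.1   28.2   69.8]
```

View pics/c2.png

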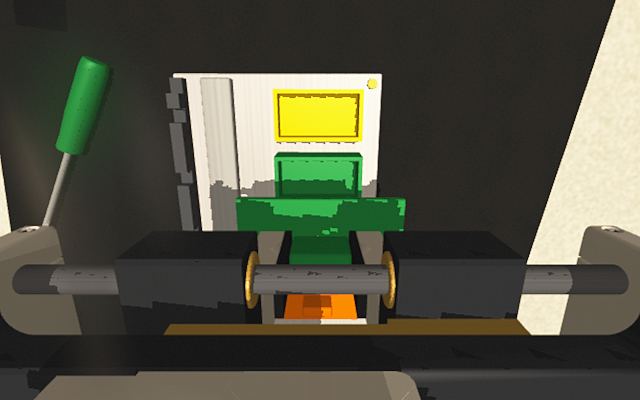

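```bash
python3 -c "
from h import *
go(.5077,-.0782,.06,-82.75)"
```

```text
shift [-0.0024 -0.003   0.1394] az 0.0013 rows 4.0
```

```bash
python3 -m inch '-0.0024 -0.003 0.02 0 0 0 0;0 0 0.03 0 0 0 0;0 0 0.035 0 0 0 0;0 0 0.03 0 0 0 0;0 0 0.0175 0 0 0 0;0 0 0.0069 0 0 0 0;0 0 0 0 0 0 0;0 0 0 0 0 0 0;0 0 0 0 0 0 0'
python3 - <<'E'
from h import *
im,P=look("wrist","c3");s=r.get_state(); print(s["tcp_pos"],s["eef_rot"])
a=np.radians(7.3)
for b in blobs(im,"yellow",500):
    q=rect("wrist",b,.032,P);  print(q, q[:2]+64*np.array([-np.sin(a),np.cos(a)]))
E
```

```text
time_s: 12.68
tcp_pos: [0.5089, -0.0781, 0.0615]
eef_rot: [-179.9, -0.0, -82.8]
contact_force: [-0.8, 0.9, -0.3]
gripper_width: 0.0299
[ 0.50888788 -0.0781106   0.0615765 ] [-1.79844143e+02  1.76744075e-03 -8.28198332e+01]
[ 516.  -141.8   88.6   50.3    7.2] [507.86786505 -78.31875567]
```

View pics/c3.png

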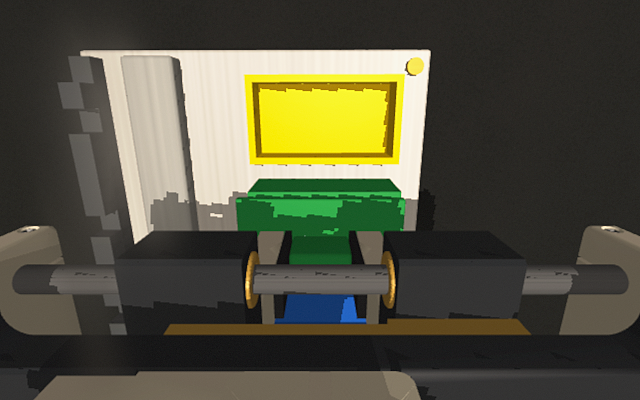

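```bash
python3 -m inch '0 0.001 0.003 0 0 0 0;0 0 0.003 0 0 0 0;0 0 0.003 0 0 0 0;0 0 0.0015 0 0 0 0;0 0 0 0 0 0 0;0 0 0 0 0 0 0'
```

```text
time_s: 13.23
tcp_pos: [0.5069, -0.0784, 0.0511]
eef_rot: [-180.0, -0.0, -82.8]
contact_force: [-6.6, 2.2, 18.0]
gripper_width: 0.0298
```

```bash
python3 -m inch '0 0 0 0 0 0 0.55;0 0 0 0 0 0 0.55;0 0 0 0 0 0 0.55;0 0 -0.02 0 0 0 0.55;0 0 -0.035 0 0 0 0.55;0 0 -0.04 0 0 0 0.55;0 0 -0.04 0 0 0 0.55;0 0 0 0 0 0 0.55;0 0 0 0 0 0 0.55;0 0 0 0 0 0 0.55'
python3 - <<'E'
from h import *
im,P=look("wrist","c4");s=r.get_state(); print(s["tcp_pos"],s["eef_rot"])
for b in blobs(im,"green",500): print(cv2.boundingRect(b),rect("wrist",b,.047,P))
cv2.imwrite("pics/c4c.png",cv2.resize(im[60:260,210:430],None,fx=3.5,fy=3,interpolation=cv2.INTER_CUBIC))
look("scene","c4s")
E
```

```text
time_s: 14.07
tcp_pos: [0.5064, -0.0783, 0.1843]
eef_rot: [180.0, 0.0, -82.9]
contact_force: [-0.3, 0.0, -0.6]
gripper_width: 0.0479
[ 0.50593078 -0.07843601  0.18351793] [ 1.79904528e+02  1.86214558e-02 -8.28791178e+01]
(272, 152, 96, 59) [508.5 -79.8  89.5  56.5   7.1]
(45, 52, 55, 104) [ 735.6 -120.3   96.5   28.    69.7]
```

View pics/c4c.png

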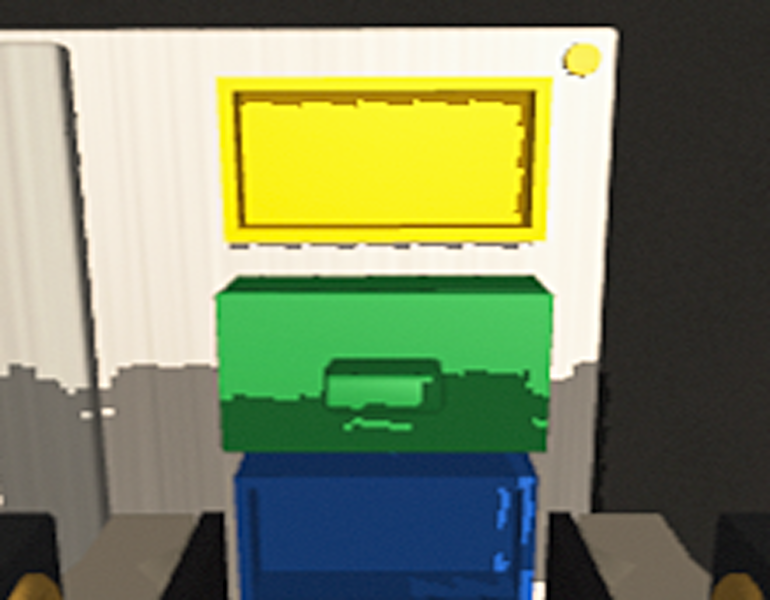

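Both lids are seated (green middle at (0.508,-0.079) against the box at (0.508,-0.078)). Now I'll hover over the grip at its predicted position (0.584, 0.121).

```bash
python3 -c "
from h import *
go(.5791,.1208,.215,-82.7)"
```

```text
shift [-0.1887 -0.0974 -0.0318] az -0.0031 rows 6.0
```

View pics/c4s.png

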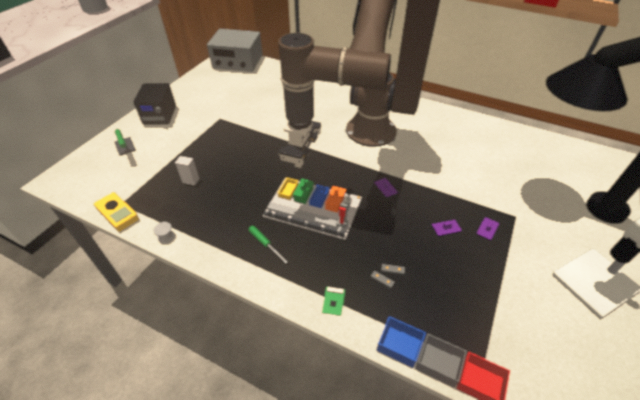

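```bash
python3 -m inch '-0.0315 -0.0162 -0.0053 0 0 0 0.5;-0.0315 -0.0162 -0.0053 0 0 0 0.5;-0.0315 -0.0162 -0.0053 0 0 0 0.5;-0.0315 -0.0162 -0.0053 0 0 0 0.5;-0.0315 -0.0162 -0.0053 0 0 0 0.5;-0.0312 -0.0164 -0.0053 0 0 -0.003 0.5;0 0 0 0 0 0 0.5;0 0 0 0 0 0 0.5;0 0 0 0 0 0 0.5'
python3 - <<'E'
from h import *
im,P=look("wrist","d1");s=r.get_state(); print(s["tcp_pos"],s["eef_rot"])
for t,z in [("grip",.118),("tab",.118),("knob",.128)]:
    for d in r.recognise(t,"wrist")[:2]: print(t,np.round(d["xy"],1),round(d["p"],2),np.round(ray("wrist",d["xy"],z,P)[:2],4))
print("pred tab",proj("wrist",[.5929,.1226,.118],P),"knob",proj("wrist",[.5161,.1127,.128],P))
cv2.imwrite("pics/d1c.png",cv2.resize(im[100:250,220:470],None,fx=3.2,fy=3.2,interpolation=cv2.INTER_CUBIC))
E
```

```text
time_s: 14.92
tcp_pos: [0.5791, 0.1208, 0.2146]
eef_rot: [179.8, -0.1, -82.7]
contact_force: [-0.4, -0.8, -0.5]
gripper_width: 0.0441
[0.57911965 0.1202166  0.21496675] [ 1.79854101e+02 -5.16587968e-02 -8.27035034e+01]
grip [342.9 183.2] 0.72 [0.5628 0.108 ]
grip [357.3  80.5] 0.58 [0.5637 0.028 ]
tab [301.6 184.3] 0.84 [0.5962 0.1132]
knob [400.1 197.8] 0.78 [0.5168 0.1117]
pred tab [304.26590569 195.72921448] knob [400.73732279 199.14980652]
```

View pics/d1.png

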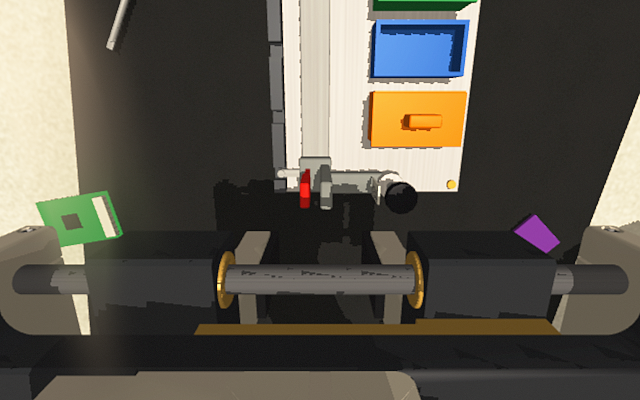

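View pics/d1c.png

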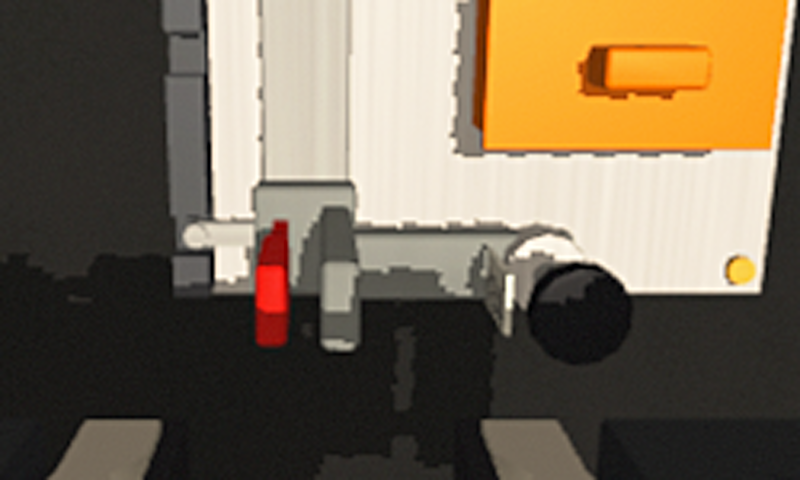

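The tab top is at (305,195) and the knob at (400,197), within about 1 mm of prediction. I'll descend around the grip, biased 4.5 mm to the robot side, and squeeze.

```bash
python3 -c "
from h import *
go(.5793,.1208,.0915,-82.7)"
python3 -m inch '0 0 0.03 0 0 0 0.5;0 0 0.035 0 0 0 0.5;0 0 0.03 0 0 0 0.5;0 0 0.02 0 0 0 0.5;0 0 0.009 0 0 0 0.5;0 0 0 0 0 0 0.5;0 0 0 0 0 0 0.5'
```

```text
shift [-1.000e-03  1.000e-04  1.245e-01] az -0.001 rows 3.0
time_s: 15.7
tcp_pos: [0.5804, 0.1206, 0.093]
eef_rot: [-180.0, -0.0, -82.7]
contact_force: [1.6, -0.6, 0.9]
gripper_width: 0.0438
```

```bash
python3 -m inch '0 0 0 0 0 0 0.15;0 0 0 0 0 0 0.15;0 0 0 0 0 0 0.15;0 0 0 0 0 0 0;0 0 0 0 0 0 0;0 0 0 0 0 0 0;0 0 0 0 0 0 0;0 0 0 0 0 0 0' 20
python3 - <<'E'
from h import *
im,P=look("wrist","d2");s=r.get_state(); print(s["tcp_pos"],s["eef_rot"],s["contact_force"])
E
```

```text
time_s: 16.37
tcp_pos: [0.5778, 0.1202, 0.0938]
eef_rot: [179.8, -0.0, -82.7]
contact_force: [-12.9, -0.0, 15.0]
gripper_width: 0.017
[0.57776366 0.12017326 0.09376026] [ 1.79827804e+02 -4.02670382e-02 -8.26895658e+01] [-12.36501879  -1.91843574  15.32008186]
```

View pics/d2.png

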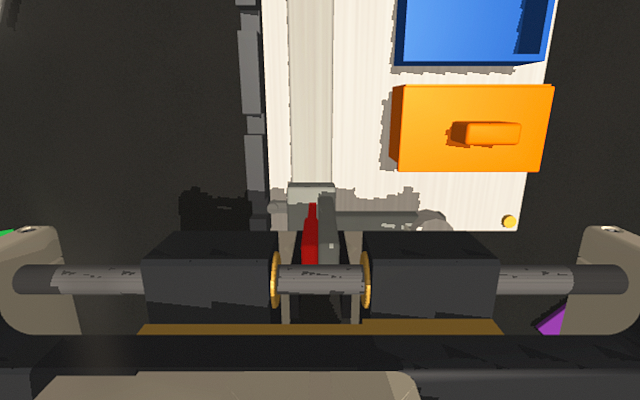

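```bash
python3 -m inch '0 0.002 -0.001 0 0 0 0;0 0 0 0 0 0 0;0 0 0 0 0 0 0'
```

```text
time_s: 16.67
tcp_pos: [0.5775, 0.1205, 0.0938]
eef_rot: [180.0, -0.0, -82.7]
contact_force: [-3.8, -1.6, 5.6]
gripper_width: 0.0169
```

```bash
python3 -m inch '0.004 0 0 0 0 0 0;0.008 0 0 0 0 0 0;0.01 0 0 0 0 0 0;0.01 0 0 0 0 0 0;0.01 0 0 0 0 0 0;0.01 0 0 0 0 0 0;0.006 0 0 0 0 0 0;0.002 0 0 0 0 0 0;0 0 0 0 0 0 0;0 0 0 0 0 0 0'
python3 - <<'E'
from h import *
im,P=look("wrist","d3");s=r.get_state(); d=s["tcp_pos"]-np.array([.5775,.1205,.0938]);a=np.radians(7.3); print(d, "travel",d[0]*np.sin(a)-d[1]*np.cos(a))
E
```

```text
time_s: 17.5
tcp_pos: [0.5853, 0.0604, 0.0938]
eef_rot: [180.0, -0.0, -82.7]
contact_force: [-4.1, -1.8, 5.8]
gripper_width: 0.0169
[ 7.77965208e-03 -6.00052009e-02  4.15612067e-05] travel 0.06050734371546284
```

View pics/d3.png

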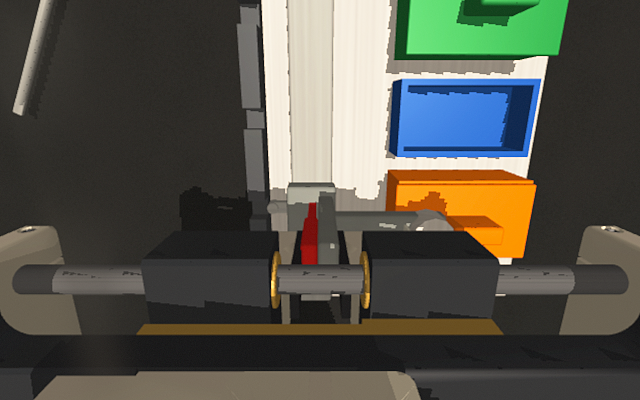

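The carriage has moved 60.5 mm, to the orange notch. I'll release, rise and check that it locked.

```bash
python3 -m inch '0 0 0 0 0 0 0.5;0 0 0 0 0 0 0.5;0 0 0 0 0 0 0.5;0 0 0 0 0 0 0.5;0 0 -0.02 0 0 0 0.5;0 0 -0.03 0 0 0 0.5;0 0 -0.03 0 0 0 0.5;0 0 -0.03 0 0 0 0.5;0 0 -0.011 0 0 0 0.5;0 0 0 0 0 0 0.5;0 0 0 0 0 0 0.5'
python3 - <<'E'
from h import *
im,P=look("wrist","d4");s=r.get_state(); print(s["tcp_pos"])
a=np.radians(7.3);ux=np.array([np.cos(a),np.sin(a)]);uy=np.array([-ux[1],ux[0]])
O=np.array([.4915,.0491])
for n,p,z in [("tab",110*ux,.118),("knob",32.5*ux,.128)]: 
    X=O+p/1000; print(n,X,proj("wrist",[*X,z],P))
cv2.imwrite("pics/d4c.png",cv2.resize(im[100:250,220:470],None,fx=3.2,fy=3.2,interpolation=cv2.INTER_CUBIC))
go(*(O+.0325*ux),.16)
E
```

```text
time_s: 18.47
tcp_pos: [0.5856, 0.0615, 0.2146]
eef_rot: [-179.9, 0.1, -82.7]
contact_force: [0.8, -0.5, -0.4]
gripper_width: 0.0441
[0.58498872 0.06124684 0.21355044]
tab [0.60060839 0.06307711] [303.27021511 195.00027992]
knob [0.52373657 0.0532296 ] [399.84743603 198.55170637]
shift [0.0002 0.0618 0.0536] az 0 rows 2.0
```

View pics/d4c.png

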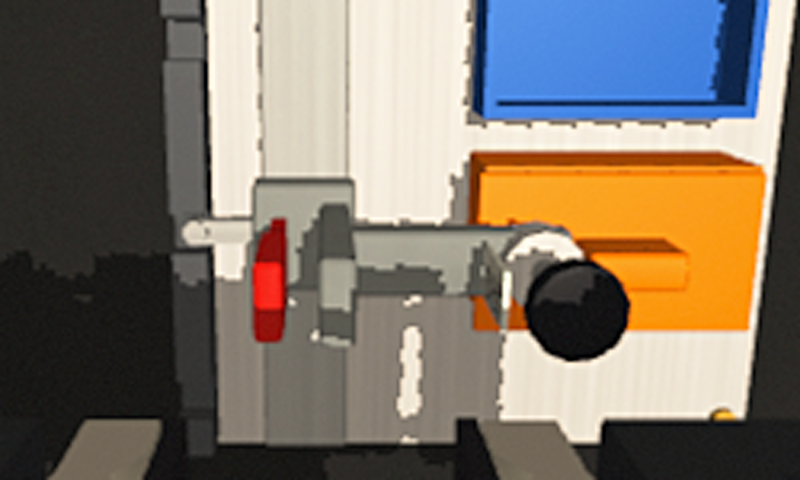

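Pin is in the notch and the tab is back out (304,194). The knob at (400,197) is over the orange lid. Now to press it.

```bash
python3 -m inch '0 0.02 0.01 0 0 0 0.1;0 0.022 0.015 0 0 0 0;0 0.0195 0.015 0 0 0 0;0 0 0.015 0 0 0 0;0 0 0.01 0 0 0 0;0 0 0.01 0 0 0 0;0 0 0.005 0 0 0 0;0 0 0 0 0 0 0;0 0 0 0 0 0 0;0 0 0 0 0 0 0'
```

```text
time_s: 19.35
tcp_pos: [0.5252, 0.0535, 0.1347]
eef_rot: [-180.0, -0.0, -82.7]
contact_force: [-0.3, 1.0, -0.4]
gripper_width: 0.0001
```

```bash
python3 -m inch '0 0.001 0.004 0 0 0 0;0 0 0.004 0 0 0 0;0 0 0.003 0 0 0 0;0 0 0 0 0 0 0;0 0 0 0 0 0 0';python3 -m inch '0 0 0.003 0 0 0 0;0 0 0.002 0 0 0 0;0 0 0 0 0 0 0;0 0 0 0 0 0 0;0 0 0 0 0 0 0'
```

```text
time_s: 19.77
tcp_pos: [0.5239, 0.0533, 0.1235]
eef_rot: [-180.0, 0.0, -82.7]
contact_force: [0.1, -0.3, 1.2]
gripper_width: 0.0005
time_s: 20.18
tcp_pos: [0.5239, 0.0533, 0.1193]
eef_rot: [-179.9, 0.0, -82.7]
contact_force: [-1.2, 0.4, 9.5]
gripper_width: -0.0002
```

```bash
python3 -m inch '0 0 0.0005 0 0 0 0;0 0 0 0 0 0 0;0 0 0 0 0 0 0;0 0 0 0 0 0 0;0 0 0 0 0 0 0'
python3 - <<'E'
from h import *
im,P=look("wrist","d5"); look("scene","d5s")
E
```

```text
time_s: 20.6
tcp_pos: [0.524, 0.0533, 0.1192]
eef_rot: [-179.9, 0.0, -82.7]
contact_force: [-4.2, 0.8, 14.3]
gripper_width: 0.0004
```

View pics/d5.png

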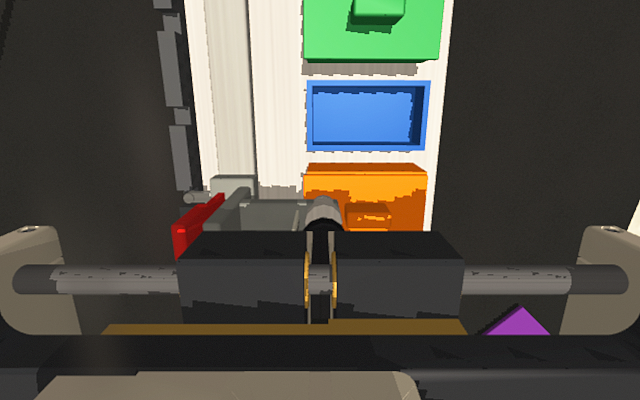

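Foot is on the lid: 14 N, with the TCP at 0.119 as expected for a 9 mm reading. I'll raise, return to the grip and go on to green (128 mm further).

```bash
python3 -m inch '0 0 -0.01 0 0 0 0;0 0 -0.025 0 0 0 0;0 0 -0.035 0 0 0 0.2;0 0 -0.015 0 0 0 0.5;0 -0.02 0 0 0 0 0.5;0 -0.022 0 0 0 0 0.5;0 -0.0205 0 0 0 0 0.5;0 0 0 0 0 0 0.5;0 0 0 0 0 0 0.5;0 0 0 0 0 0 0.5'
python3 - <<'E'
from h import *
im,P=look("wrist","e1");s=r.get_state(); print(s["tcp_pos"],s["eef_rot"])
go(.5865,.0610,.0925,-82.7)
cv2.imwrite("pics/e1c.png",cv2.resize(im[0:250,220:520],None,fx=2.4,fy=2.4,interpolation=cv2.INTER_CUBIC))
E
```

```text
time_s: 21.53
tcp_pos: [0.5848, 0.0609, 0.2023]
eef_rot: [179.9, -0.0, -82.7]
contact_force: [-0.7, -0.3, -0.4]
gripper_width: 0.0426
[0.58465186 0.0609075  0.20254053] [ 1.79929481e+02 -6.69012104e-03 -8.27014529e+01]
shift [ 1.0e-04 -1.8e-03  1.1e-01] az -0.0 rows 3.0
```

View pics/e1c.png

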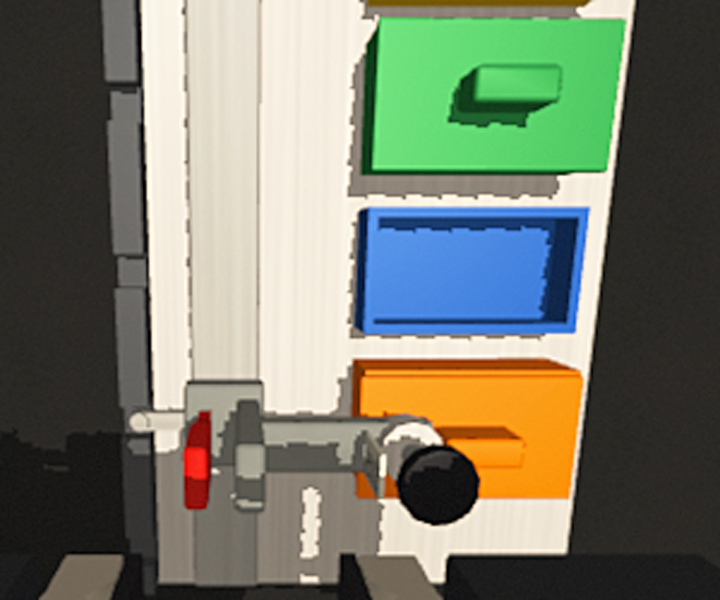

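Carriage still locked at orange, foot up, both lids home. Squeeze again.

```bash
python3 -m inch '0 -0.0018 0.02 0 0 0 0.5;0 0 0.03 0 0 0 0.5;0 0 0.03 0 0 0 0.5;0 0 0.02 0 0 0 0.5;0 0 0.009 0 0 0 0.5;0 0 0 0 0 0 0.5;0 0.001 0 0 0 0 0.3;0 0.001 0 0 0 0 0.15;0 0 0 0 0 0 0.15;0 0 0 0 0 0 0;0 0 0 0 0 0 0;0 0 0 0 0 0 0;0 0 0 0 0 0 0;0 0 0 0 0 0 0' 20
```

```text
time_s: 22.75
tcp_pos: [0.5852, 0.0611, 0.0956]
eef_rot: [-180.0, 0.0, -82.7]
contact_force: [-4.0, -0.5, 7.8]
gripper_width: 0.0172
```

```bash
python3 -m inch '0.004 0 0 0 0 0 0;0.008 0 0 0 0 0 0;0.01 0 0 0 0 0 0;0.01 0 0 0 0 0 0;0.01 0 0 0 0 0 0;0.01 0 0 0 0 0 0;0.01 0 0 0 0 0 0;0.01 0 0 0 0 0 0;0.01 0 0 0 0 0 0;0.01 0 0 0 0 0 0;0.01 0 0 0 0 0 0;0.01 0 0 0 0 0 0;0.008 0 0 0 0 0 0;0.006 0 0 0 0 0 0;0.002 0 0 0 0 0 0;0 0 0 0 0 0 0;0 0 0 0 0 0 0'
python3 - <<'E'
from h import *
im,P=look("wrist","e2");s=r.get_state(); d=s["tcp_pos"]-np.array([.5852,.0611,.0938]);a=np.radians(7.3); print(d, "travel",d[0]*np.sin(a)-d[1]*np.cos(a))
E
```

```text
time_s: 24.17
tcp_pos: [0.6015, -0.0666, 0.0956]
eef_rot: [-180.0, -0.0, -82.7]
contact_force: [-3.1, -2.5, 6.1]
gripper_width: 0.0172
[ 0.01633972 -0.12765618  0.0018313 ] travel 0.12869765284105317
```

View pics/e2.png

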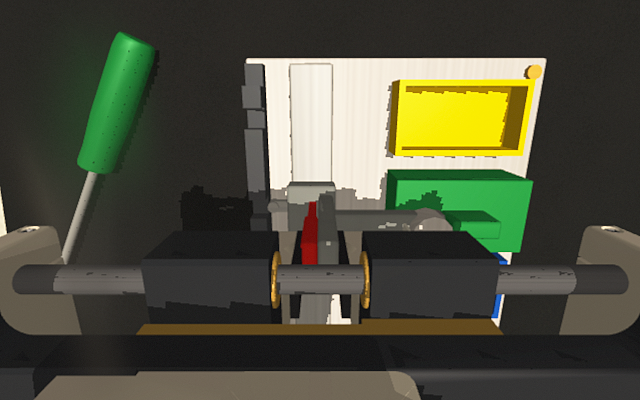

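```bash
python3 -m inch '0 0 0 0 0 0 0.5;0 0 0 0 0 0 0.5;0 0 0 0 0 0 0.5;0 0 0 0 0 0 0.5;0 0 -0.02 0 0 0 0.5;0 0 -0.03 0 0 0 0.5;0 0 -0.03 0 0 0 0.5;0 0 -0.03 0 0 0 0.5;0 0 -0.011 0 0 0 0.5;0 0 0 0 0 0 0.5;0 0 0 0 0 0 0.5'
python3 - <<'E'
from h import *
im,P=look("wrist","e3");s=r.get_state(); print(s["tcp_pos"])
a=np.radians(7.3);ux=np.array([np.cos(a),np.sin(a)])
O=np.array([.5080,-.0782])
for n,p,z in [("tab",110*ux,.118),("knob",32.5*ux,.128)]: 
    X=O+p/1000; print(n,X,proj("wrist",[*X,z],P))
cv2.imwrite("pics/e3c.png",cv2.resize(im[100:250,220:470],None,fx=3.2,fy=3.2,interpolation=cv2.INTER_CUBIC))
go(*(O+.0325*ux),.135)
E
```

```text
time_s: 25.13
tcp_pos: [0.6013, -0.0655, 0.2153]
eef_rot: [-180.0, 0.0, -82.7]
contact_force: [-0.4, -0.0, -0.7]
gripper_width: 0.0436
[ 0.60081434 -0.06562122  0.21413456]
tab [ 0.61710839 -0.06422289] [302.38930478 194.39811626]
knob [ 0.54023657 -0.0740704 ] [398.75395851 197.9021518 ]
shift [0.0007 0.0612 0.0791] az 0 rows 3.0
```

View pics/e3c.png

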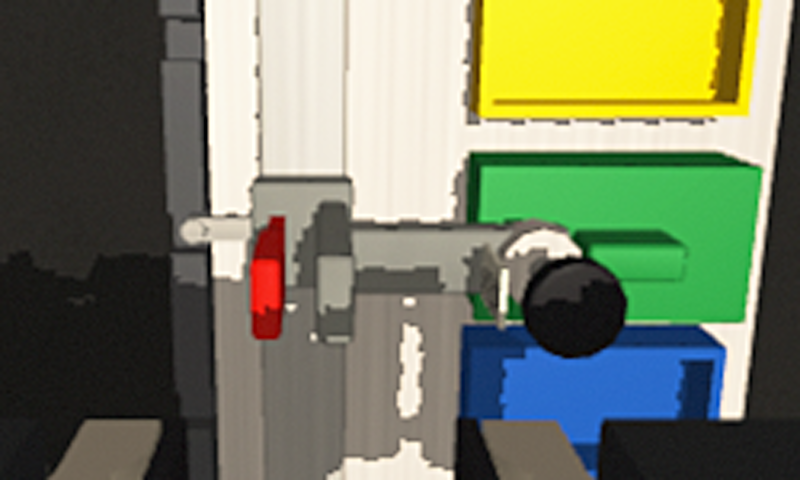

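Locked in the green notch, tab at (303,194). Press the knob; expected reading 13 mm, so the TCP should end near 0.115.

```bash
python3 -m inch '0 0.02 0.01 0 0 0 0.1;0 0.022 0.015 0 0 0 0;0 0.0195 0.015 0 0 0 0;0 0 0.015 0 0 0 0;0 0 0.01 0 0 0 0;0 0 0.01 0 0 0 0;0 0 0.006 0 0 0 0;0 0 0.004 0 0 0 0;0 0 0.004 0 0 0 0;0 0 0.003 0 0 0 0;0 0 0.002 0 0 0 0;0 0 0 0 0 0 0;0 0 0 0 0 0 0';python3 -m inch '0 0 0.003 0 0 0 0;0 0 0.002 0 0 0 0;0 0 0.001 0 0 0 0;0 0 0 0 0 0 0;0 0 0 0 0 0 0;0 0 0 0 0 0 0'
```

```text
time_s: 26.27
tcp_pos: [0.541, -0.0736, 0.1212]
eef_rot: [-180.0, -0.0, -82.7]
contact_force: [-0.2, 0.7, 2.2]
gripper_width: 0.0008
time_s: 26.77
tcp_pos: [0.5411, -0.0736, 0.1153]
eef_rot: [-179.9, -0.0, -82.7]
contact_force: [-0.8, 1.0, 5.2]
gripper_width: 0.0003
```

```bash
python3 -m inch '0 0 0.001 0 0 0 0;0 0 0 0 0 0 0;0 0 0 0 0 0 0;0 0 0 0 0 0 0;0 0 0 0 0 0 0';  python3 -m inch '0 0 -0.01 0 0 0 0;0 0 -0.025 0 0 0 0;0 0 -0.035 0 0 0 0.2;0 0 -0.015 0 0 0 0.5;0 -0.02 0 0 0 0 0.5;0 -0.022 0 0 0 0 0.5;0 -0.0195 0 0 0 0 0.5;0 0 0 0 0 0 0.5;0 0 0 0 0 0 0.5;0 0 0 0 0 0 0.5'
python3 - <<'E'
from h import *
im,P=look("wrist","f1");s=r.get_state(); print(s["tcp_pos"],s["eef_rot"])
go(.6025,-.066,.0935,-82.7)
cv2.imwrite("pics/f1c.png",cv2.resize(im[0:250,220:520],None,fx=2.4,fy=2.4,interpolation=cv2.INTER_CUBIC))
look("top","f1t")
E
```

```text
time_s: 27.18
tcp_pos: [0.5411, -0.0737, 0.1152]
eef_rot: [-179.9, -0.0, -82.7]
contact_force: [-3.6, 1.5, 13.8]
gripper_width: 0.0004
time_s: 28.02
tcp_pos: [0.6009, -0.0659, 0.1984]
eef_rot: [179.9, 0.0, -82.7]
contact_force: [-0.7, -0.5, 0.3]
gripper_width: 0.0427
[ 0.60085694 -0.06594949  0.19863628] [ 1.79947628e+02  6.52341243e-03 -8.26993318e+01]
shift [ 0.0003 -0.0016  0.1051] az 0.0 rows 3.0
```

View pics/f1c.png

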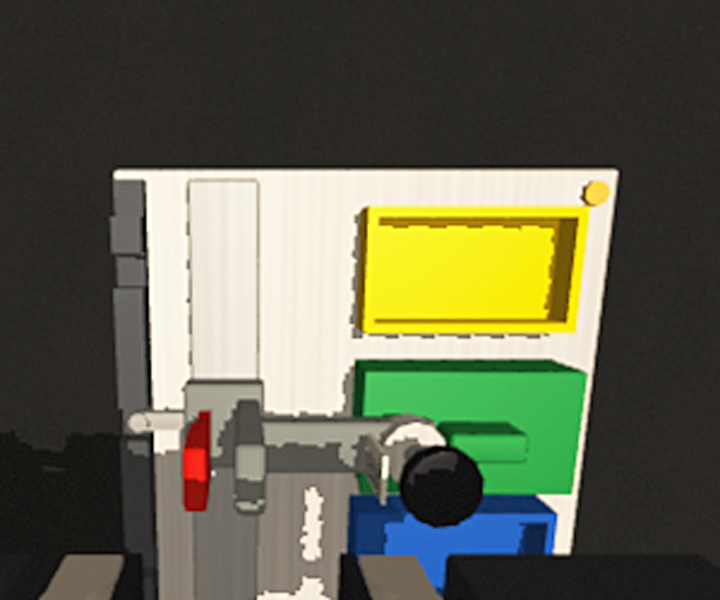

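View pics/f1t.png

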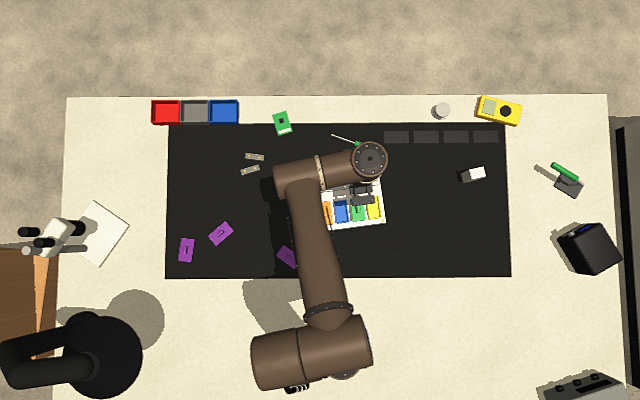

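```bash
python3 -m inch '0 -0.0016 0.02 0 0 0 0.5;0 0 0.03 0 0 0 0.5;0 0 0.03 0 0 0 0.5;0 0 0.018 0 0 0 0.5;0 0 0.007 0 0 0 0.5;0 0 0 0 0 0 0.5;0 0.001 0 0 0 0 0.3;0 0.001 0 0 0 0 0.15;0 0 0 0 0 0 0.15;0 0 0 0 0 0 0;0 0 0 0 0 0 0;0 0 0 0 0 0 0;0 0 0 0 0 0 0;0 0 0 0 0 0 0' 20
```

```text
time_s: 29.28
tcp_pos: [0.6015, -0.066, 0.0956]
eef_rot: [-179.9, -0.0, -82.7]
contact_force: [-2.8, -0.1, 6.2]
gripper_width: 0.0171
```

```bash
python3 -m inch '-0.004 0 0 0 0 0 0;-0.008 0 0 0 0 0 0;-0.01 0 0 0 0 0 0;-0.01 0 0 0 0 0 0;-0.012 0 0 0 0 0 0;-0.012 0 0 0 0 0 0;-0.012 0 0 0 0 0 0;-0.012 0 0 0 0 0 0;-0.012 0 0 0 0 0 0;-0.012 0 0 0 0 0 0;-0.012 0 0 0 0 0 0;-0.012 0 0 0 0 0 0;-0.012 0 0 0 0 0 0;-0.012 0 0 0 0 0 0;-0.01 0 0 0 0 0 0;-0.01 0 0 0 0 0 0;-0.008 0 0 0 0 0 0;-0.004 0 0 0 0 0 0;0 0 0 0 0 0 0;0 0 0 0 0 0 0';python3 - <<'E'
from h import *
im,P=look("wrist","f2");s=r.get_state(); print(s["tcp_pos"])
a=np.radians(7.3);d=s["tcp_pos"][:2]-np.array([.4915,.0491]); print("slider est",.060-(-np.sin(a)*d[0]+np.cos(a)*d[1]), "release offsets earlier")
E
```

```text
time_s: 30.95
tcp_pos: [0.578, 0.1173, 0.0956]
eef_rot: [-179.9, 0.0, -82.7]
contact_force: [-4.0, 1.9, 7.2]
gripper_width: 0.017
[0.57798605 0.11719962 0.09562608]
slider est 0.0034416810784410543 release offsets earlier
```

View pics/f2.png

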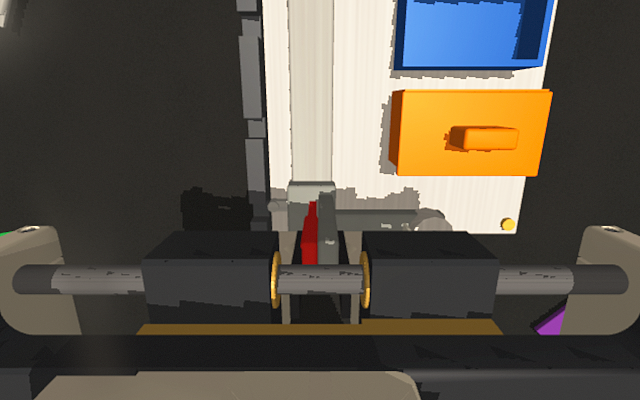

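```bash
python3 -m inch '-0.0037 0 0 0 0 0 0;0 0 0 0 0 0 0;0 0 0 0 0 0 0'; python3 -m inch '0 0 0 0 0 0 0.5;0 0 0 0 0 0 0.5;0 0 0 0 0 0 0.5;0 0 0 0 0 0 0.5;0 0 -0.02 0 0 0 0.5;0 0 -0.03 0 0 0 0.5;0 0 -0.03 0 0 0 0.5;0 0 -0.03 0 0 0 0.5;0 0 -0.01 0 0 0 0.5;0 0 0 0 0 0 0.5;0 0 0 0 0 0 0.5'
python3 - <<'E'
from h import *
im,P=look("wrist","f3");s=r.get_state(); print(s["tcp_pos"])
for n,X in [("tab",[.5929,.1226,.118]),("knob",[.5161,.1127,.128])]: print(n,proj("wrist",X,P))
cv2.imwrite("pics/f3c.png",cv2.resize(im[0:250,220:520],None,fx=2.4,fy=2.4,interpolation=cv2.INTER_CUBIC))
E
```

```text
time_s: 31.25
tcp_pos: [0.5775, 0.1205, 0.0956]
eef_rot: [-179.9, 0.0, -82.7]
contact_force: [-3.7, 0.5, 6.6]
gripper_width: 0.0169
time_s: 32.17
tcp_pos: [0.5769, 0.1203, 0.214]
eef_rot: [-180.0, 0.0, -82.7]
contact_force: [-0.1, -0.6, -0.3]
gripper_width: 0.0439
[0.57645465 0.12010692 0.21301036]
tab [301.84307068 195.84347606]
knob [398.44339898 199.31543758]
```

View pics/f3c.png

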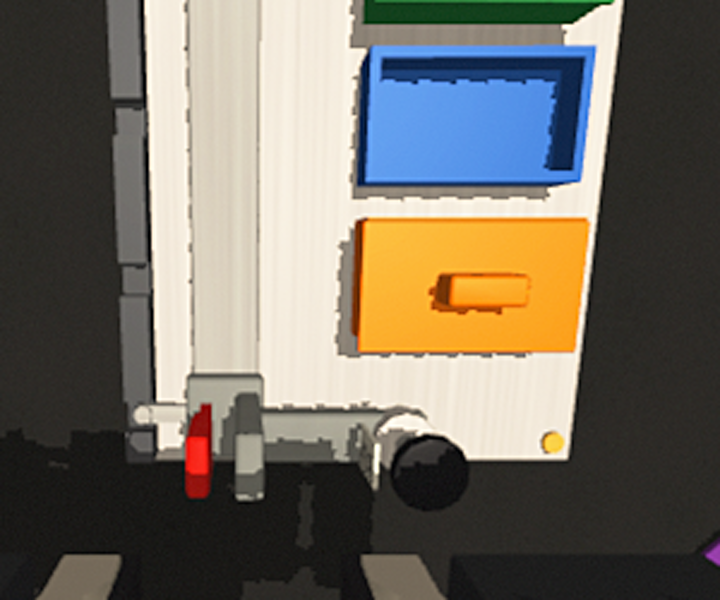

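Parked: the pin is in the end notch and the tab and knob are at their rest places. Back off and do a final check of both lids.

```bash
python3 -m inch '0 0.01 -0.03 0 0 0 0.5;0.01 0.03 -0.02 0 0 0 0.5;0.01 0.03 -0.02 0 0 0 0.5;0.01 0.03 -0.02 0 0 0 0.5;0 0 -0.02 0 0 0 0.5;0 0 -0.02 0 0 0 0.5;0 0 -0.02 0 0 0 0.5;0 0 0 0 0 0 0.5;0 0 0 0 0 0 0.5;0 0 0 0 0 0 0.5;0 0 0 0 0 0 0.5;0 0 0 0 0 0 0.5'
python3 - <<'E'
from h import *
im,P=look("wrist","g1");s=r.get_state(); print(s["tcp_pos"],s["time_s"])
for c,z in [("orange",.051),("green",.047),("blue",.036),("yellow",.032)]:
    for b in blobs(im,c,500): print(c,cv2.boundingRect(b),rect("wrist",b,z,P))
im,P=look("top","g1t")
a=cv2.imread("pics/a_top.png"); d=cv2.absdiff(a,im)
E
```

```text
time_s: 33.22
tcp_pos: [0.4816, 0.0777, 0.3625]
eef_rot: [179.9, -0.0, -82.7]
contact_force: [1.0, -0.5, -0.3]
gripper_width: 0.0438
[0.48174061 0.07772504 0.36275757] 33.2667
orange (194, 319, 367, 16) [345.7 359.4 634.9  30.4   7.2]
orange (284, 116, 63, 39) [492.9  50.4  89.5  54.2   7.3]
orange (217, 251, 19, 58) [609.7 302.6 106.9  27.8 -89.9]
orange (405, 251, 19, 58) [301.4 263.3 107.3  27.9 -75.5]
green (282, 17, 67, 43) [508.2 -77.1  88.7  51.6   7.3]
green (61, 185, 57, 41) [830.1 202.7  81.5  54.9  17.2]
blue (285, 70, 62, 37) [499.9 -14.5  86.9  49.    7.7]
yellow (284, 0, 65, 9) [ 513.2 -121.8   86.7    9.6    7.4]
```

View pics/g1.png

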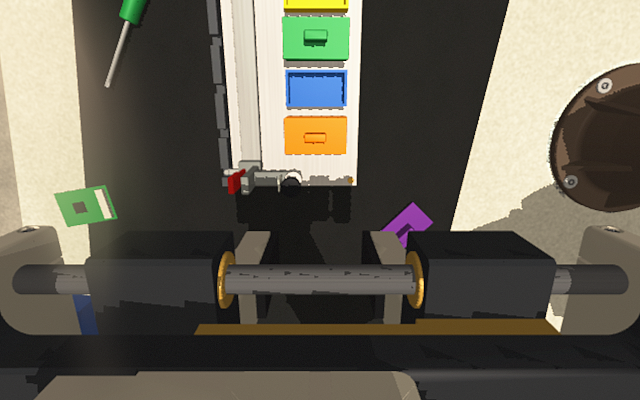

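View pics/g1t.png

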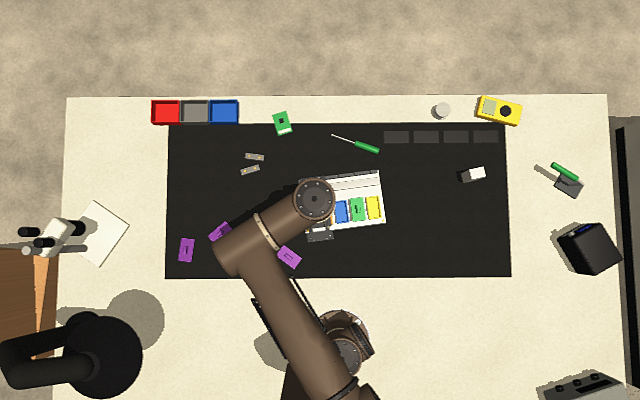

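Final view: both lids home (orange (315,134), green (315,37)), carriage parked, bystanders where they started, robot clear. I'll hand in.

```bash
python3 -c "
from plant import r
print(r.close_job()); print(r.get_state()['time_s'])"
```

```text
the job is handed in; nothing more can be done
None
the job is handed in; nothing more can be done
```

The job is done and handed in after about 33 s of the 210 s allowed; no verdict was reported.

- **Lids:** Only the orange and green lids were on the bench. Both are on their own boxes. In the last wrist picture their middles were within about 2 mm of the box middles and square with the fixture to about 0.1°. I checked level by eye in the pictures and did not measure it.
- **Gauging:** I locked the carriage at orange and pressed the knob. The foot met the lid with the TCP at 0.119 m and 14 N, matching the expected 9 mm reading. At green it met the lid at 0.115 m and 14 N, matching 13 mm. I passed by blue and yellow, which have no lids.
- **Parking:** The first slide back stopped about 4 mm short because I added up the rows wrong. I corrected it before releasing. The close-up then showed the pin in the park notch, the tab out and the foot up.
- **Other checks:** The two bars, screwdriver, block and purple look-alikes looked unmoved, though one purple lid was partly hidden by the arm. I saw no knocked lid and no slackening of the grip. The top camera read about 3 mm off the wrist camera, so I placed by the wrist camera.

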